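# Load a sample into the shielded balance with the loading boat

## Robot

A 6-joint arm with a two-finger parallel gripper is mounted at the origin on the work surface. World frame = base frame: x ahead of the robot, y to its left, z up, the work surface at z = 0. Lengths are in m, angles in degrees, forces in N, time in s.
With the tool pointing down it reaches from about 0.3 to 0.75 m from the base axis. Payload 8.5 kg.
Tool frame: the origin (TCP) lies at the very end of the fingers, on their centre line; the grasp point (between the pads) lies 19 mm behind it (env.grip_depth is the z of the grasp point in the tool frame, in m); z points along the fingers, y is the direction in which the jaws open and shut (so a half turn about z gives the same grasp; the last joint's range is limited). The gripper opens to 85 mm and grips with 20 to 120 N. Pads are 22 mm wide; open, the fingers measure 114 mm over their backs; the gripper's body (76 mm by 85 mm) begins 54 mm behind the grasp point. The pads swing forward as they close: fully open they stand 13 mm farther back than shut.
Start: joints at [56.763, 21.807, 74.336, -0, 83.858, -12.336], TCP at [0.196, 0.514, 0.231] pointing down, gripper open.
Joint ranges: [-178.18, 178.18], [-50.72, 133.34], [12.68, 142.11], [-81.47, 261.47], [9.98, 163.14], [-165.26, 165.26]. Speed limits (degrees/s): [136.94, 136.94, 180, 180, 180, 180].

## Interface

Orientations are given as a 3x3 rotation matrix whose columns are the frame's x, y, z axes.
In Python, from rig import env gives the robot as it stands.
- The arm moves only by the tool apply_moves, never from a script. Its argument "plan" is a list of rows, each an object of numbers: "tx", "ty", "tz": the shift along the world's x, y, z in mm; "rx", "ry", "rz": the turn, a rotation vector about the world's x, y, z in rad; "jaw": the opening, from -1 (shut) to 1 (fully open). A call has 1 to 12 rows; each row is the pose to reach, as a shift and turn from the pose measured when the call began; what a row does not reach only later rows make up. A row lasts 1/10 s, in which the tool goes at most 50 mm and 8.59 degrees, less where a joint would pass 70% of its speed; a pose out of reach is approached as far as the arm can. A call with a gripper value outside its range is refused whole. The fingers move at their own pace and stop on an object; "grip_force" is the grip in N (left out, the last holds). Time passes only in rows, so rows that repeat a pose let the fingers close. It gives the time, the measured TCP pose, the force and the opening at its end, in the units of the state.
- env.observe(): the state, without advancing time (a new reading comes with each control period).
- env.get_image(name): name is "scene" or "side" or "wrist"; returns a dict with "image" (480x640x3 uint8, red, green, blue), "intrinsics" (3x3 intrinsics, pixels), "world_from_camera" (4x4, takes a point from camera to world coordinates). Camera axes: x right, y up, looking along -z (the intrinsics and any distortion apply to the point x, -y, -z); pixel columns grow to the right and rows downward; lengths in m; the calibration is good to about 2 mm. A picture is of the moment at which its call begins. There is no depth.
- env.close_job(): hands the job in, once; it reports no verdict.
The state is a dict: "time_s": time; "q": joint angles; "qvel": joint speeds; "joint_efforts": joint torques, N m; "position": TCP position; "tool_rot": TCP orientation; "ft_force": force on the tool from outside, world axes, zero at the start; "wrist_torque": the same for the moment, N m; "grip_width": finger opening in m.
Only numpy, scipy, OpenCV 4.12 (cv2) and the standard library are available. Lean on these libraries where they do the work, as an engineer would, in place of code of your own. Each camera call takes 0.05 s, during which the arm holds its last target.

## Task

Weigh the metal bar: pick up the steel loading boat by its upright handle, lower it level, with the bar in it, through the open slot in the cover of the balance, and tip it inside so that the bar slides out and lies flat on the pan, the boat never touching the slot edges, the pan or any other part of the balance. Bring the boat out, stand it back upright in the white tray, and slide the shutter fully shut over the slot. Leave the other samples, the jar and the tumbler where they are.

Things in the scene. Friction and masses are not known exactly. Their poses are not given: they have to be found in the camera images.
- boat_handle (a point): Centre of the loading boat's black flat handle: 22 mm along the boat (x) x 12 mm across (y) x 50 mm tall, on an upright round 8 mm steel stem that rises from the boat's back end. Grip it across its 12 mm, along y. It is 140 mm above the boat's underside (handle from 115 to 165 mm). Axes as the boat: x from the open lip towards the stem, y across, z up the stem.
- boat_floor (a point): Centre of the upper face of the boat's floor, 3 mm above its underside; axes as boat_handle. The lip's edge is 42 mm from it along -x; the handle centre is 46 mm along +x and 137 mm up. The steel is slippery: the bar slides out once the boat is tipped lip down by some 15 to 24 degrees (it differs from run to run), so carry it level and smoothly.
- bar_center (a point): Centre of the metal bar, 60 x 18 x 18 mm, plain dark steel, 0.09 to 0.18 kg; x is its long axis. It lies lengthwise in the boat at the start. As it slides out, its front end comes to rest on the pan, which is less slippery than the boat, while its tail may still lie on the lip until the boat is drawn back from under it.
- slot (a point): Centre of the slot, at the top face of the balance's 5 mm cover plate, 165 mm above the table. The slot is 124 mm long (x) by 50 mm wide (y); z is up, -x points to the balance's front (display and keys), roughly towards the robot. The boat passes level, its length along the slot, with 7 mm spare on each side. Tipped inside, its stem must stay within the slot.
- pan_top (a point): Centre of the top of the square steel pan, 150 x 150 mm, in the chamber, 105 mm below the top of the cover; axes as slot.
- knob (a point): Centre of the black bar to grip on the shutter: 40 mm along the slot's length (x), 12 mm wide (y), 18 mm tall, on the shutter's 4 mm aluminium plate (132 x 58 mm), which lies on the cover beside the slot. This point is 9 mm above the plate's top and 178.5 mm above the table. Axes as slot. Grip it across its 12 mm, or push it, along +y to shut. Carry the boat clear over it.
- shutter (a joint): How far the shutter is open, in m: 0 is fully shut (against its stop, slot covered), 0.066 fully open; it starts open, clear of the slot. It moves along the slot's -y as it opens, rubs with about 1.2 N, and stays where it is left.
- tray_in (a point): Centre of the inner floor of the white plastic tray, 190 (x) x 150 (y) x 28 mm high outside, 4 mm walls, floor 4 mm above the table. It does not move.
- boat: The loading boat, about 0.16 kg, standing level in the white tray, lip roughly towards the robot: a polished steel trough 84 long x 36 wide x 18 mm high, 3 mm walls and floor, closed sides and back, open at the lip (-x), with stem and handle at the back; over all x spans -42 (lip) to +57 mm (handle; stem to +50). Origin at the centre of its underside.
- bar: The metal bar as a whole; origin at the centre of its underside.
- balance: The balance with shield, pan and shutter; 210 mm wide, 290 mm front to back, fixed. The chamber under the cover has clear panes, is 180 x 180 mm inside, its floor 51 mm and its pan 60 mm above the table, both centred under the slot. Origin on the table under the middle of the pan; axes as slot.
- sample_rod_center (a point): Bystander: upright brass cylinder, 38 mm across, 60 mm tall, on the wooden board (170 x 140 x 18 mm); its centre.
- sample_block: Bystander: wooden block 40 x 60 x 40 mm on the wooden board; origin at the centre of its underside.
- jar: Bystander: clear jar with a green lid, 64 mm across, 75 mm tall; origin at the centre of its underside.
- tumbler: Bystander: glass tumbler, 68 mm across, 100 mm tall; origin at the centre of its underside.

How it is judged (in metres and radians):
On the way, in this order (a step that is already met when the one before it is completed fails the run):
1. the boat is inside the chamber, level, below the cover, with the bar still lying in it (z of boat_floor in the frame of slot below -0.035 m and horizontal distance between boat_floor and slot below 0.06 m and angle between boat_floor's own z axis and vertical below 0.2 rad and distance between bar_center and boat_floor below 0.03 m), for 0.1 s.
2. the bar has been tipped out and lies flat on the pan, free of the boat (z of bar_center in the frame of pan_top between 0.004 and 0.013 m and horizontal distance between bar_center and pan_top below 0.06 m and angle between bar_center's own x axis and vertical between 1.5 and 1.64 rad and contact force between bar and boat below 0.02 N), for 0.2 s.
At the end, for the whole second after the job is handed in: the bar lies at rest flat on the pan (centre within 60 mm of the pan's centre, level within 4 degrees), the boat stands at rest upright on the floor of the white tray (within 4.5 degrees, trough centre within 80 mm of the tray's centre), and the shutter is shut to within 4 mm (z of bar_center in the frame of pan_top between 0.004 and 0.013 m and horizontal distance between bar_center and pan_top below 0.06 m and angle between bar_center's own x axis and vertical between 1.5 and 1.64 rad and linear speed of each of bar, boat below 0.01 m/s and horizontal distance between boat_floor and tray_in below 0.08 m and z of boat_floor in the frame of tray_in below 0.008 m and angle between boat_floor's own z axis and vertical below 0.08 rad and value of joint shutter below 0.004 m); the robot touches nothing.
It fails at once if the boat touches the slot edges, the pan or any other part of the balance (contact force between boat and balance above 0.3 N).
It fails at once if a bystander is moved by more than 15 mm (distance of any of sample_rod_center, sample_block, jar, tumbler from where it was at the start of the episode above 0.015 m).
It also fails if it takes over 72 s, if anything falls off the work surface, if the arm or the gripper's body presses on something with over 40 N, if the wrist force passes 120 N, or if a joint passes its speed limit or range.

## Working session

There is one attempt and no reset: what is moved stays moved. The work goes in short steps, Python scripts to look and compute and a tool call to move; the robot and the scene stay as the last step left them, time stands still between calls to the robot, and variables do not carry over. Pictures are saved under pics/ and viewed, and the job is handed in when it is done.

Besides the shell and the picture viewer there is one more tool, called after "Request:" in YAML: its name, and indented under it one key for each argument. apply_moves: Moves the arm, as the interface text tells. Its arguments: {"type":"object","properties":{"plan":{"type":"array","items":{"type":"object","properties":{"tx":{"type":"number"},"ty":{"type":"number"},"tz":{"type":"number"},"rx":{"type":"number"},"ry":{"type":"number"},"rz":{"type":"number"},"jaw":{"type":"number"}}}},"grip_force":{"type":"number"}},"required":["plan"]}

```bash
ls; mkdir -p pics; python3 - <<'E'
from rig import env
import cv2,numpy as np
np.set_printoptions(precision=4,suppress=True)
o=env.observe(); print(o)
for n in ["scene","side","wrist"]:
    d=env.get_image(n); cv2.imwrite(f"pics/{n}0.png",d["image"][:,:,::-1]); print(n,d["intrinsics"],d["world_from_camera"],[k for k in d])
    np.savez(f"pics/{n}0.npz",**{k:d[k] for k in("image","intrinsics","world_from_camera")})
E
```

```text
pics
{'time_s': 0.0, 'q': array([ 56.7634,  21.8416,  74.3837,   0.0006,  83.8569, -12.3382]), 'qvel': array([ 0.1608,  0.0659,  0.12  , -0.0483, -0.0123, -0.0396]), 'joint_efforts': array([ -0.0003, -44.8457, -23.1289,  -0.0002,   0.0047,  -0.    ]), 'position': array([0.1961, 0.5136, 0.2307]), 'tool_rot': array([[-0.9342,  0.3567, -0.0008],
       [ 0.3567,  0.9342, -0.0012],
       [ 0.0003, -0.0014, -1.    ]]), 'ft_force': array([-0.0403, -0.3404,  0.5843]), 'wrist_torque': array([-0.0303,  0.0164, -0.076 ]), 'grip_width': 0.08529480051970426}
scene [[617.8636   0.     316.5597]
 [  0.     617.8636 245.8367]
 [  0.       0.       1.    ]] [[-0.5198 -0.6683  0.5322  1.2395]
 [ 0.8543 -0.4121  0.3168  0.3819]
 [ 0.0076  0.6193  0.7851  1.1037]
 [ 0.      0.      0.      1.    ]] ['image', 'intrinsics', 'world_from_camera']
side [[580.3498   0.     318.9754]
 [  0.     580.3498 233.1974]
 [  0.       0.       1.    ]] [[ 0.9829  0.0932 -0.1591  0.3983]
 [-0.1835  0.5814 -0.7927 -0.9213]
 [ 0.0186  0.8083  0.5885  0.8095]
 [ 0.      0.      0.      1.    ]] ['image', 'intrinsics', 'world_from_camera']
wrist [[430.1495   0.     320.7262]
 [  0.     430.1495 235.2802]
 [  0.       0.       1.    ]] [[ 0.3562 -0.8838 -0.3034  0.1181]
 [ 0.9344  0.3368  0.1159  0.5441]
 [-0.0002 -0.3248  0.9458  0.372 ]
 [ 0.      0.      0.      1.    ]] ['image', 'intrinsics', 'world_from_camera']
```

View pics/scene0.png

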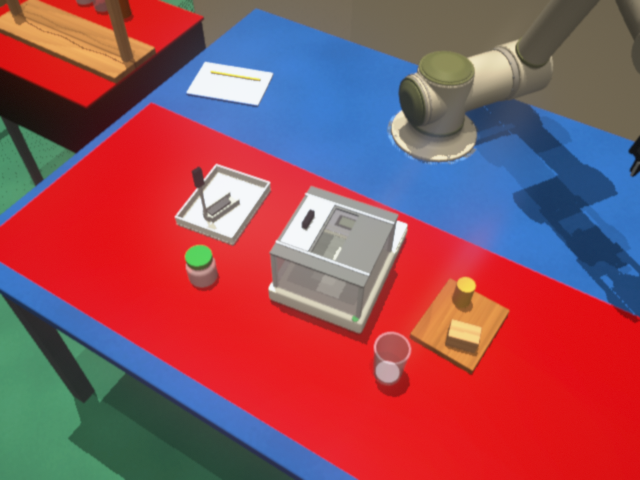

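View pics/side0.png

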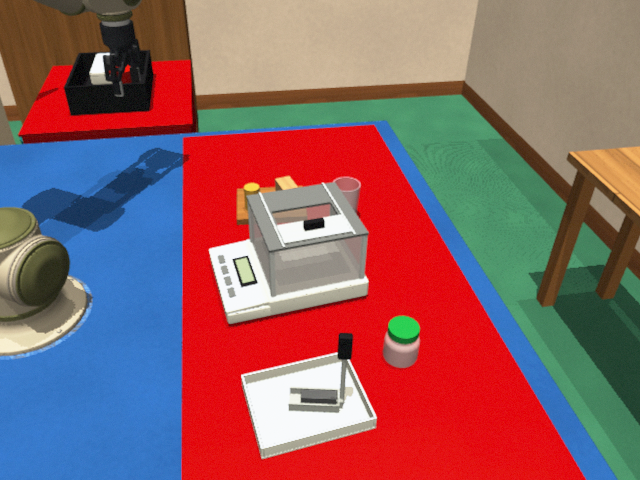

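View pics/wrist0.png

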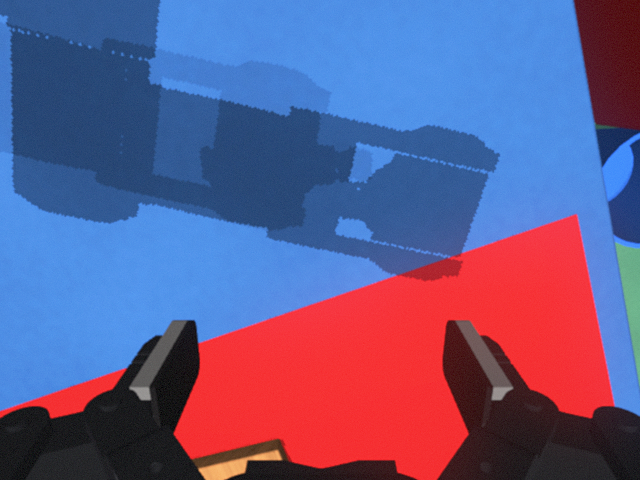

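```bash
cat > h.py <<'E'
import numpy as np,cv2
def ray(d,uv):
    K=d["intrinsics"];T=d["world_from_camera"]
    u,v=uv
    r=np.array([(u-K[0,2])/K[0,0],-(v-K[1,2])/K[1,1],-1.])
    r=T[:3,:3]@r
    return T[:3,3],r/np.linalg.norm(r)
def onz(d,uv,z):
    o,r=ray(d,uv); return o+r*(z-o[2])/r[2]
def tri(d1,u1,d2,u2):
    o1,r1=ray(d1,u1);o2,r2=ray(d2,u2)
    A=np.stack([r1,-r2],1);s=np.linalg.lstsq(A,o2-o1,rcond=None)[0]
    p,q=o1+r1*s[0],o2+r2*s[1]
    return (p+q)/2,np.linalg.norm(p-q)
def proj(d,p):
    T=d["world_from_camera"];K=d["intrinsics"]
    c=T[:3,:3].T@(np.asarray(p)-T[:3,3]); return np.array([K[0,0]*c[0]/-c[2]+K[0,2],K[1,1]*-c[1]/-c[2]+K[1,2]])
def load(n): 
    z=np.load(f"pics/{n}.npz"); return {k:z[k] for k in z}
def crop(d,x0,y0,x1,y1,s,name):
    c=d["image"][y0:y1,x0:x1,::-1]; cv2.imwrite(f"pics/{name}.png",cv2.resize(c,None,fx=s,fy=s,interpolation=cv2.INTER_CUBIC))
def grab(env,n,name):
    d=env.get_image(n); d={k:d[k] for k in("image","intrinsics","world_from_camera")}
    np.savez(f"pics/{name}.npz",**d); cv2.imwrite(f"pics/{name}.png",d["image"][:,:,::-1]); return d
E
python3 -c "
from h import *
crop(load('scene0'),165,150,295,250,6,'sc_tray')
crop(load('scene0'),260,180,420,300,5,'sc_bal')
crop(load('side0'),230,320,390,440,5,'sd_tray')
crop(load('side0'),200,170,380,305,4.4,'sd_bal')
"
```

```text
(no output)
```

View pics/sc_tray.png

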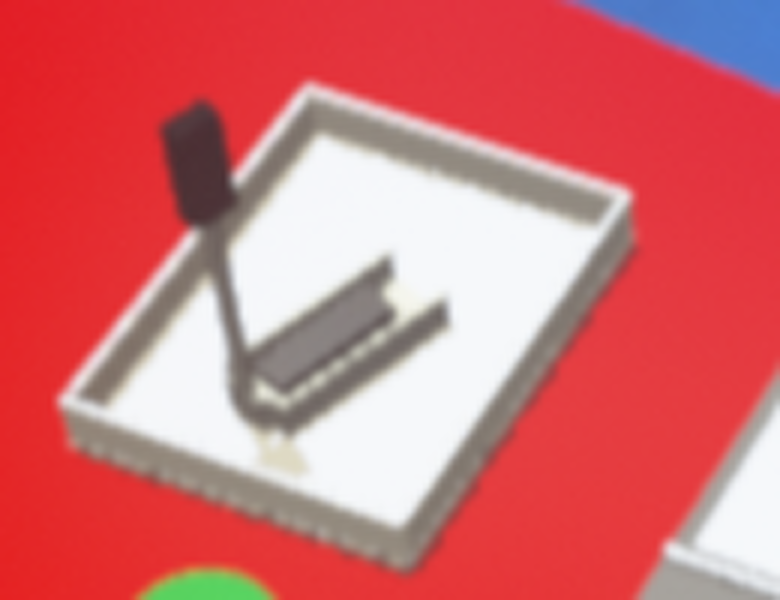

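View pics/sc_bal.png

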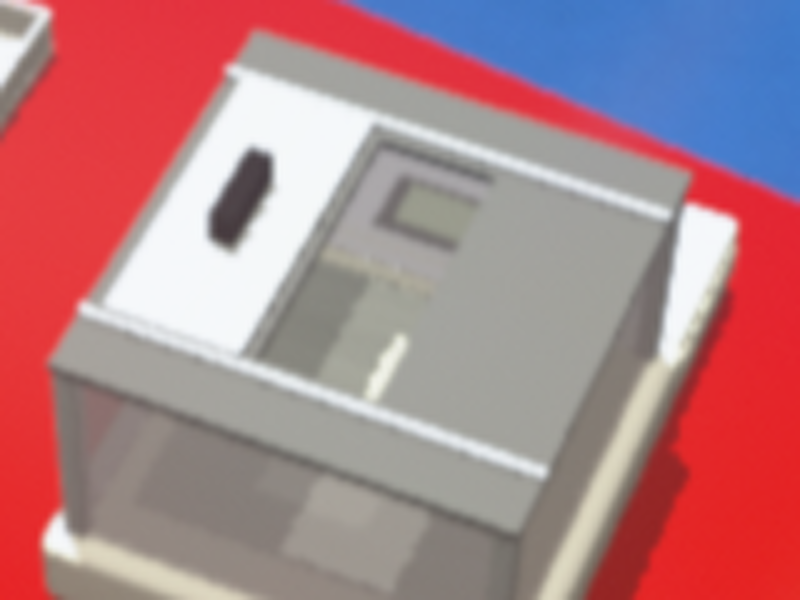

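View pics/sd_tray.png

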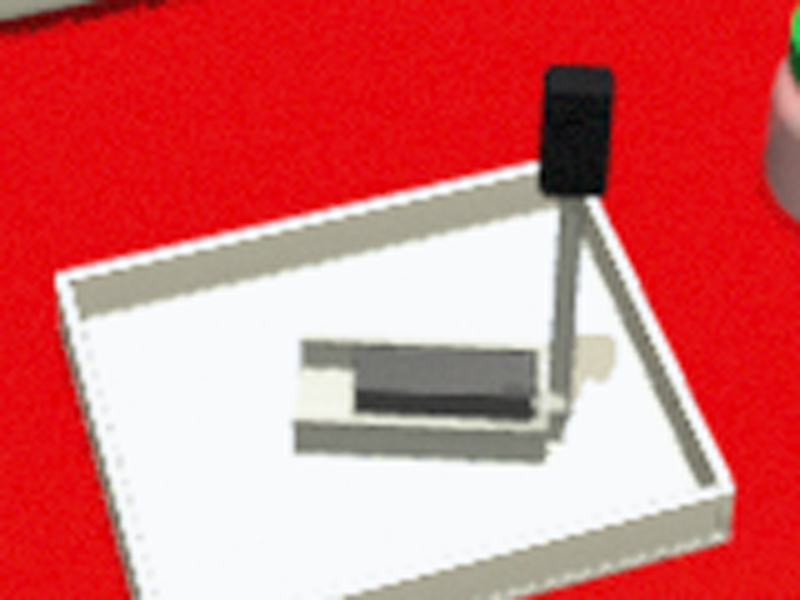

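View pics/sd_bal.png

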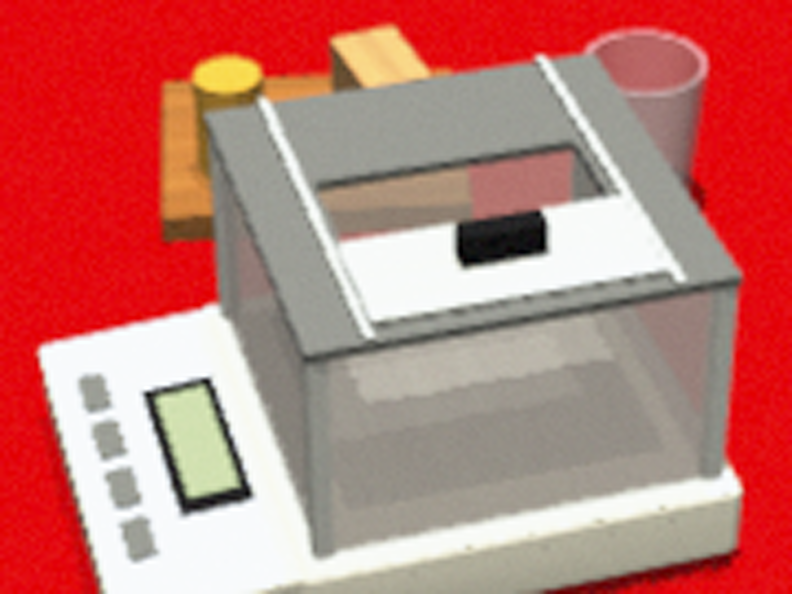

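```bash
python3 - <<'E'
from h import *
np.set_printoptions(precision=4,suppress=True)
a=load('scene0');b=load('side0')
S=lambda x,y:(260+x/5-.0,180+y/5)
D=lambda x,y:(200+x/4.4,170+y/4.4)
ca=[S(250,32),S(690,175),S(520,532),S(50,362)]
cb=[D(207,112),D(305,357),D(740,280),D(600,55)]
for nm,d,c in(("sc",a,ca),("sd",b,cb)):
    P=np.array([onz(d,u,.165) for u in c]);print(nm,P,P.mean(0))
    e=np.roll(P,-1,0)-P;print(np.linalg.norm(e,axis=1),np.degrees(np.arctan2(e[:,1],e[:,0])))
# slot far edge in side; shutter/knob
print("knob top scene",onz(a,S(248,185),.1875),"side",onz(b,D(500,222),.1875), tri(a,S(243,195),b,D(502,237)))
print("slot near corner scene", onz(a,S(375,125),.165),onz(a,S(245,355),.165),"side far",onz(b,D(318,185),.165),onz(b,D(577,148),.165))
# handle
t=lambda x,y:(165+x/6,150+y/6); s=lambda x,y:(230+x/5,320+y/5)
print("handle",tri(a,t(199,163),b,s(576,130)))
print("top",tri(a,t(190,112),b,s(578,70)))
print("stem base",tri(a,t(245,380),b,s(555,405)))
# boat upper rim z=.022
for d,c in((a,[t(390,255),t(447,302),t(285,430)]),(b,[s(303,342),s(297,422),s(540,430),s(545,348)])):
    print("rim",[onz(d,u,.022) for u in c])
for d,c in((a,[t(310,85),t(630,192),t(405,530),t(62,402)]),(b,[s(58,272),s(540,163),s(733,490)])):
    print("tray rim",np.array([onz(d,u,.028) for u in c]))
E
```

```text
sc [[ 0.475  -0.0909  0.165 ]
 [ 0.4493  0.1018  0.165 ]
 [ 0.6386  0.1269  0.165 ]
 [ 0.6637 -0.0645  0.165 ]] [0.5567 0.0183 0.165 ]
[0.1944 0.191  0.1931 0.1906] [  97.5994    7.5632  -82.5157 -172.0354]
sd [[ 0.4501  0.1004  0.165 ]
 [ 0.4738 -0.0931  0.165 ]
 [ 0.6641 -0.0693  0.165 ]
 [ 0.6433  0.1227  0.165 ]] [0.5578 0.0152 0.165 ]
[0.1949 0.1918 0.1931 0.1944] [ -83.0247    7.1196   96.1904 -173.422 ]
knob top scene [ 0.5641 -0.0368  0.1875] side [ 0.564  -0.0419  0.1875] (array([ 0.5644, -0.0399,  0.1789]), np.float64(0.0021149249079615118))
slot near corner scene [ 0.4927 -0.02    0.165 ] [ 0.6216 -0.0026  0.165 ] side far [0.4941 0.0315 0.165 ] [0.6156 0.0432 0.165 ]
handle (array([ 0.5631, -0.3215,  0.1448]), np.float64(0.0016115375257845976))
top (array([ 0.5628, -0.321 ,  0.1704]), np.float64(0.0013563278052213723))
stem base (array([ 0.5595, -0.3259,  0.0194]), np.float64(0.00426414475199223))
rim [array([ 0.4762, -0.3149,  0.022 ]), array([ 0.4848, -0.2808,  0.022 ]), array([ 0.5713, -0.2947,  0.022 ])]
rim [array([ 0.4824, -0.2896,  0.022 ]), array([ 0.4758, -0.3215,  0.022 ]), array([ 0.5537, -0.3381,  0.022 ]), array([ 0.5623, -0.3058,  0.022 ])]
tray rim [[ 0.4203 -0.3959  0.028 ]
 [ 0.4017 -0.2497  0.028 ]
 [ 0.5907 -0.2232  0.028 ]
 [ 0.6085 -0.3721  0.028 ]]
tray rim [[ 0.4036 -0.2509  0.028 ]
 [ 0.5766 -0.2301  0.028 ]
 [ 0.6084 -0.3756  0.028 ]]
```

Request:
apply_moves:
  plan:
    - {"tx": 5, "ty": -15, "tz": 20}
    - {"tx": 20, "ty": -45, "tz": 40, "rz": 0.01}
    - {"tx": 38, "ty": -85, "tz": 50, "rz": 0.02}
    - {"tx": 56, "ty": -125, "tz": 60, "rz": 0.04}
    - {"tx": 74, "ty": -165, "tz": 60, "rz": 0.05}
    - {"tx": 92, "ty": -205, "tz": 60, "rz": 0.06}
    - {"tx": 110, "ty": -245, "tz": 60, "rz": 0.07}
    - {"tx": 128, "ty": -285, "tz": 60, "rz": 0.08}
    - {"tx": 146, "ty": -325, "tz": 60, "rz": 0.09}
    - {"tx": 164, "ty": -365, "tz": 60, "rz": 0.1}
    - {"tx": 182, "ty": -405, "tz": 60, "rz": 0.11}
    - {"tx": 200, "ty": -445, "tz": 60, "rz": 0.12}

```text
validation failed for argument at $.pl...
```

Request:
apply_moves:
  plan:
    - {"tx": 5.0, "ty": -15.0, "tz": 20.0, "rx": 0.0, "ry": 0.0, "rz": 0.0, "jaw": 1.0}

```text
time_s: 0.25
position: [0.2003, 0.4984, 0.2485]
tool_rot: [[-0.935, 0.356, -0.004], [0.356, 0.935, -0.005], [0.002, -0.006, -1.0]]
ft_force: [0.2, -1.0, 0.5]
grip_width: 0.0854
```

Request:
apply_moves:
  plan:
    - {"tx": 16, "ty": -37, "tz": 20, "rx": 0, "ry": 0, "rz": 0.01, "jaw": 1}
    - {"tx": 34, "ty": -77, "tz": 40, "rx": 0, "ry": 0, "rz": 0.02, "jaw": 1}
    - {"tx": 52, "ty": -117, "tz": 50, "rx": 0, "ry": 0, "rz": 0.03, "jaw": 1}
    - {"tx": 70, "ty": -157, "tz": 50, "rx": 0, "ry": 0, "rz": 0.04, "jaw": 1}
    - {"tx": 88, "ty": -197, "tz": 50, "rx": 0, "ry": 0, "rz": 0.05, "jaw": 1}
    - {"tx": 106, "ty": -237, "tz": 50, "rx": 0, "ry": 0, "rz": 0.06, "jaw": 1}
    - {"tx": 124, "ty": -277, "tz": 50, "rx": 0, "ry": 0, "rz": 0.07, "jaw": 1}
    - {"tx": 142, "ty": -317, "tz": 50, "rx": 0, "ry": 0, "rz": 0.08, "jaw": 1}
    - {"tx": 160, "ty": -357, "tz": 50, "rx": 0, "ry": 0, "rz": 0.09, "jaw": 1}
    - {"tx": 178, "ty": -397, "tz": 50, "rx": 0, "ry": 0, "rz": 0.1, "jaw": 1}
    - {"tx": 196, "ty": -437, "tz": 50, "rx": 0, "ry": 0, "rz": 0.11, "jaw": 1}
    - {"tx": 214, "ty": -477, "tz": 50, "rx": 0, "ry": 0, "rz": 0.12, "jaw": 1}

```text
time_s: 1.45
position: [0.4145, 0.0196, 0.2985]
tool_rot: [[-0.97, 0.241, -0.003], [0.241, 0.97, -0.006], [0.002, -0.006, -1.0]]
ft_force: [0.4, 1.1, -0.3]
grip_width: 0.0854
```

```bash
python3 - <<'E'
from rig import env
from h import *
d=grab(env,"wrist","w1");print(d["world_from_camera"])
E
```

```text
[[ 0.24054587 -0.91886934 -0.31275682  0.33392776]
 [ 0.9706234   0.22595966  0.08265861  0.04100356]
 [-0.00528204 -0.32345227  0.94622974  0.43980506]
 [ 0.          0.          0.          1.        ]]
```

View pics/w1.png

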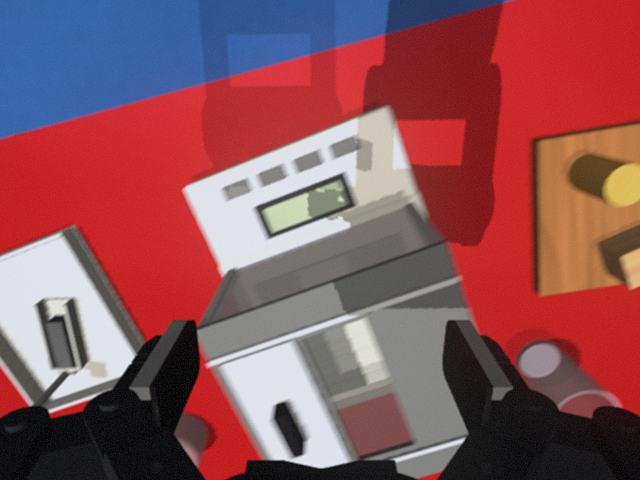

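```bash
python3 -c "
from h import *
crop(load('w1'),190,220,480,475,2.7,'w1c')
"
```

```text
(no output)
```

View pics/w1c.png

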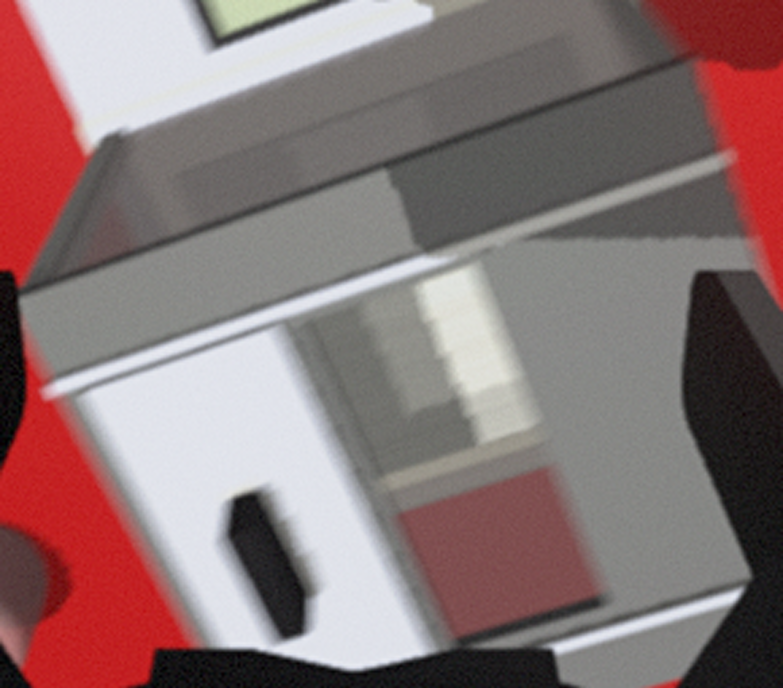

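```bash
python3 - <<'E'
from h import *
np.set_printoptions(precision=4,suppress=True)
d=load('w1');W=lambda x,y:(190+x/2.7,220+y/2.7)
c=[W(300,322),W(452,642),W(606,600),W(485,262)]
P=np.array([onz(d,u,.165) for u in c]);print(P,P.mean(0));e=np.roll(P,-1,0)-P;print(np.linalg.norm(e,axis=1),np.degrees(np.arctan2(e[:,1],e[:,0])))
c=[W(22,292),W(695,57)]
P=np.array([onz(d,u,.165) for u in c]);print("front cover corners",P,np.linalg.norm(P[1]-P[0]))
print("knob",onz(d,W(240,510),.1875),onz(d,W(300,630),.1875), onz(d,W(268,565),.1875))
E
```

```text
[[ 0.4998 -0.0165  0.165 ]
 [ 0.619  -0.0002  0.165 ]
 [ 0.6141  0.048   0.165 ]
 [ 0.4937  0.0363  0.165 ]] [0.5567 0.0169 0.165 ]
[0.1203 0.0484 0.121  0.0531] [   7.7947   95.8422 -174.4428  -83.3716]
front cover corners [[ 0.4729 -0.0872  0.165 ]
 [ 0.4493  0.0993  0.165 ]] 0.18795595520371086
knob [ 0.5383 -0.042   0.1875] [ 0.5816 -0.0369  0.1875] [ 0.5577 -0.0396  0.1875]
```

Request:
apply_moves:
  plan:
    - {"tx": 15, "ty": -35, "tz": 0, "rx": 0, "ry": 0, "rz": 0.01, "jaw": 1}
    - {"tx": 32, "ty": -75, "tz": 0, "rx": 0, "ry": 0, "rz": 0.02, "jaw": 1}
    - {"tx": 50, "ty": -115, "tz": 0, "rx": 0, "ry": 0, "rz": 0.03, "jaw": 1}
    - {"tx": 67, "ty": -155, "tz": 0, "rx": 0, "ry": 0, "rz": 0.04, "jaw": 1}
    - {"tx": 84, "ty": -195, "tz": -10, "rx": 0, "ry": 0, "rz": 0.044, "jaw": 1}
    - {"tx": 102, "ty": -235, "tz": -20, "rx": 0, "ry": 0, "rz": 0.044, "jaw": 1}
    - {"tx": 119, "ty": -275, "tz": -30, "rx": 0, "ry": 0, "rz": 0.044, "jaw": 1}
    - {"tx": 134, "ty": -310, "tz": -40, "rx": 0, "ry": 0, "rz": 0.044, "jaw": 1}
    - {"tx": 144, "ty": -332, "tz": -45, "rx": 0, "ry": 0, "rz": 0.044, "jaw": 1}
    - {"tx": 148, "ty": -341, "tz": -50, "rx": 0, "ry": 0, "rz": 0.044, "jaw": 1}
    - {"tx": 148, "ty": -341, "tz": -50, "rx": 0, "ry": 0, "rz": 0.044, "jaw": 1}

```text
time_s: 2.6
position: [0.5649, -0.3264, 0.2465]
tool_rot: [[-0.979, 0.202, -0.005], [0.202, 0.979, -0.007], [0.003, -0.007, -1.0]]
ft_force: [0.1, 0.5, -0.4]
grip_width: 0.0851
```

```bash
python3 - <<'E'
from rig import env
from h import *
d=grab(env,"wrist","w2");print(d["world_from_camera"])
E
```

```text
[[ 0.20152031 -0.92768085 -0.31432118  0.48374834]
 [ 0.97946305  0.18874236  0.07091162 -0.3081162 ]
 [-0.00645763 -0.32215611  0.94666453  0.38795809]
 [ 0.          0.          0.          1.        ]]
```

View pics/w2.png

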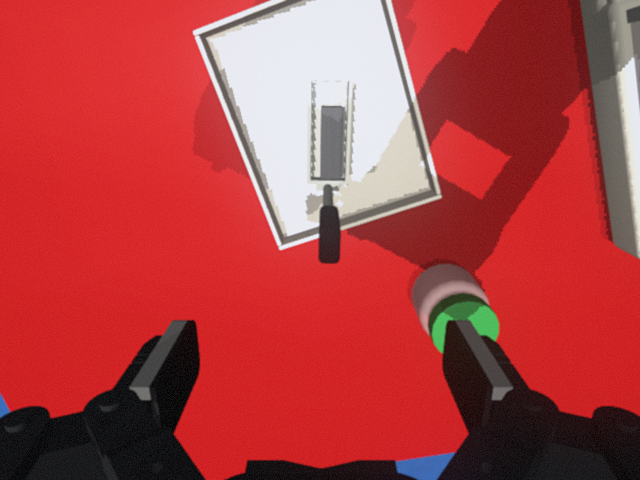

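```bash
python3 - <<'E'
from h import *
crop(load('w2'),280,60,380,280,3.5,'w2c')
E
```

```text
(no output)
```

View pics/w2c.png

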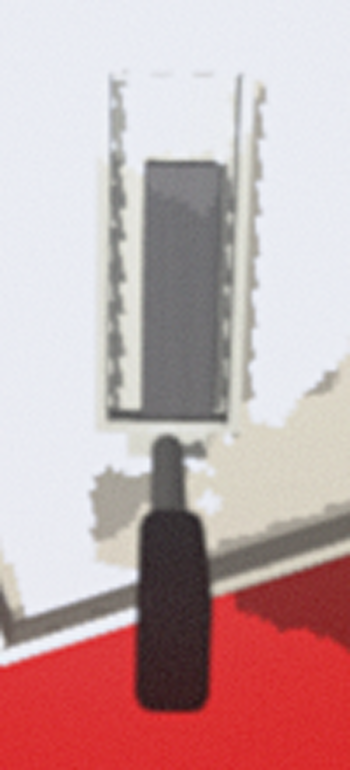

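```bash
python3 - <<'E'
from h import *
np.set_printoptions(precision=4,suppress=True)
d=load('w2');W=lambda x,y:(280+x/3.5,60+y/3.5)
def seg(n,p,q,z):
    P=onz(d,W(*p),z);Q=onz(d,W(*q),z);e=Q-P;print(n,P,Q,np.linalg.norm(e),np.degrees(np.arctan2(e[1],e[0])))
seg("bar L",(147,162),(142,412),.025)
seg("bar R",(220,165),(217,412),.025)
seg("wall R",(240,75),(228,415),.022)
seg("wall L",(110,75),(101,425),.022)
seg("handle far top",(137,708),(207,708),.169)
seg("handle bottom near",(140,512),(203,512),.119)
seg("handle axis",(168,512),(172,708),.119)
print(onz(d,W(167,437),.022))
E
```

```text
bar L [ 0.4965 -0.3121  0.025 ] [ 0.5535 -0.325   0.025 ] 0.058378515182928435 -12.766834260923584
bar R [ 0.5006 -0.2957  0.025 ] [ 0.5571 -0.3071  0.025 ] 0.05768341220051156 -11.402087953613105
wall R [ 0.4822 -0.2874  0.022 ] [ 0.559  -0.3046  0.022 ] 0.0786640706905794 -12.578188561993677
wall L [ 0.4762 -0.3166  0.022 ] [ 0.5552 -0.3357  0.022 ] 0.08123433533270587 -13.589174028338716
handle far top [ 0.5716 -0.3285  0.169 ] [ 0.5738 -0.3178  0.169 ] 0.010986182858673114 78.52627369897499
handle bottom near [ 0.5536 -0.3247  0.119 ] [ 0.5559 -0.3134  0.119 ] 0.011619576304469312 78.47258518920374
handle axis [ 0.5546 -0.3197  0.119 ] [ 0.593  -0.3266  0.119 ] 0.03903385690435176 -10.182011437060876
[ 0.5614 -0.3203  0.022 ]
```

Request:
apply_moves:
  plan:
    - {"tx": -1, "ty": 5, "tz": -15, "rx": 0.007, "ry": -0.005, "rz": -0.01, "jaw": 1}
    - {"tx": -1, "ty": 5, "tz": -40, "rx": 0.007, "ry": -0.005, "rz": -0.01, "jaw": 1}
    - {"tx": -1, "ty": 5, "tz": -70, "rx": 0.007, "ry": -0.005, "rz": -0.01, "jaw": 1}
    - {"tx": -1, "ty": 5, "tz": -100, "rx": 0.007, "ry": -0.005, "rz": -0.01, "jaw": 1}
    - {"tx": -1, "ty": 5, "tz": -117, "rx": 0.007, "ry": -0.005, "rz": -0.01, "jaw": 1}
    - {"tx": -1, "ty": 5, "tz": -121, "rx": 0.007, "ry": -0.005, "rz": -0.01, "jaw": 1}
    - {"tx": -1, "ty": 5, "tz": -121, "rx": 0.007, "ry": -0.005, "rz": -0.01, "jaw": 1}
    - {"tx": -1, "ty": 5, "tz": -121, "rx": 0.007, "ry": -0.005, "rz": -0.01, "jaw": 1}

```text
time_s: 3.45
position: [0.5644, -0.3204, 0.1284]
tool_rot: [[-0.978, 0.211, 0.003], [0.211, 0.978, -0.002], [-0.004, -0.001, -1.0]]
ft_force: [-0.2, -0.1, -0.2]
grip_width: 0.0852
```

```bash
python3 - <<'E'
from rig import env
from h import *
d=grab(env,"wrist","w3");crop(d,200,60,460,300,3,'w3c')
d=grab(env,"side","s3");crop(d,230,240,430,440,3,'s3c')
E
```

```text
(no output)
```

View pics/w3.png

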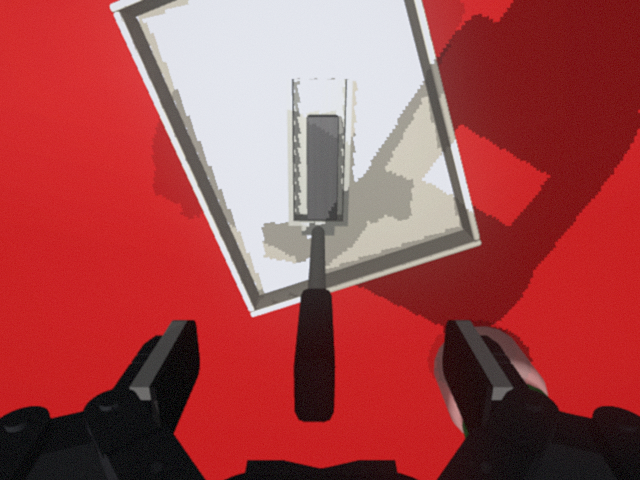

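View pics/s3c.png

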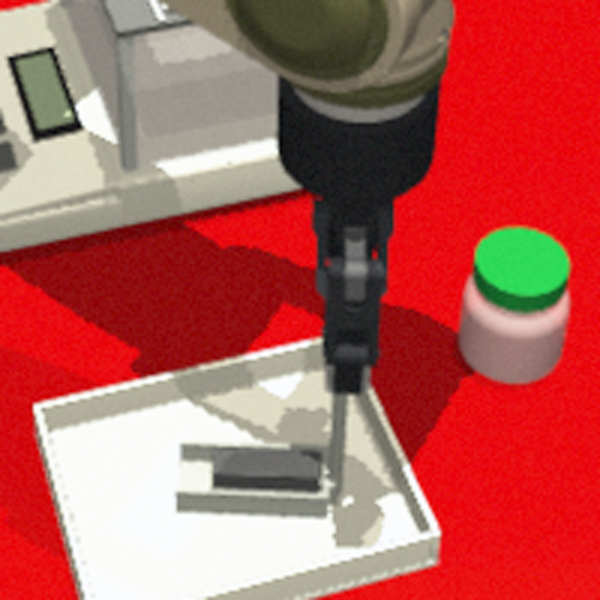

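Request:
apply_moves:
  grip_force: 80
  plan:
    - {"tx": -1, "ty": -2, "tz": -3, "rx": 0, "ry": 0, "rz": 0, "jaw": 1}
    - {"tx": -1, "ty": -2, "tz": -4, "rx": 0, "ry": 0, "rz": 0, "jaw": 0.2}
    - {"tx": -1, "ty": -2, "tz": -4, "rx": 0, "ry": 0, "rz": 0, "jaw": -0.3}
    - {"tx": -1, "ty": -2, "tz": -4, "rx": 0, "ry": 0, "rz": 0, "jaw": -0.6}
    - {"tx": -1, "ty": -2, "tz": -4, "rx": 0, "ry": 0, "rz": 0, "jaw": -0.8}
    - {"tx": -1, "ty": -2, "tz": -4, "rx": 0, "ry": 0, "rz": 0, "jaw": -1}
    - {"tx": -1, "ty": -2, "tz": -4, "rx": 0, "ry": 0, "rz": 0, "jaw": -1}
    - {"tx": -1, "ty": -2, "tz": -4, "rx": 0, "ry": 0, "rz": 0, "jaw": -1}
    - {"tx": -1, "ty": -2, "tz": -4, "rx": 0, "ry": 0, "rz": 0, "jaw": -1}

```text
time_s: 4.45
position: [0.5635, -0.3226, 0.1242]
tool_rot: [[-0.978, 0.211, 0.004], [0.211, 0.978, -0.002], [-0.004, -0.001, -1.0]]
ft_force: [0.7, 0.3, 1.2]
grip_width: 0.0111
```

```bash
python3 - <<'E'
from rig import env
from h import *
print(env.observe()["grip_width"])
d=grab(env,"wrist","w4")
d=grab(env,"side","s4");crop(d,230,240,430,440,3,'s4c')
E
```

```text
0.011069221239971661
```

View pics/w4.png

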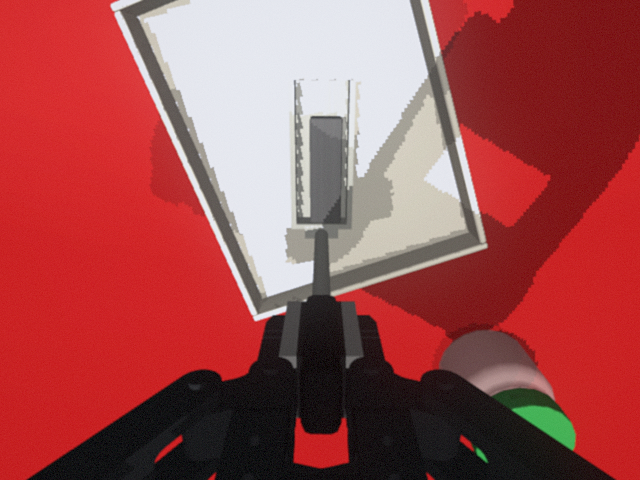

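View pics/s4c.png

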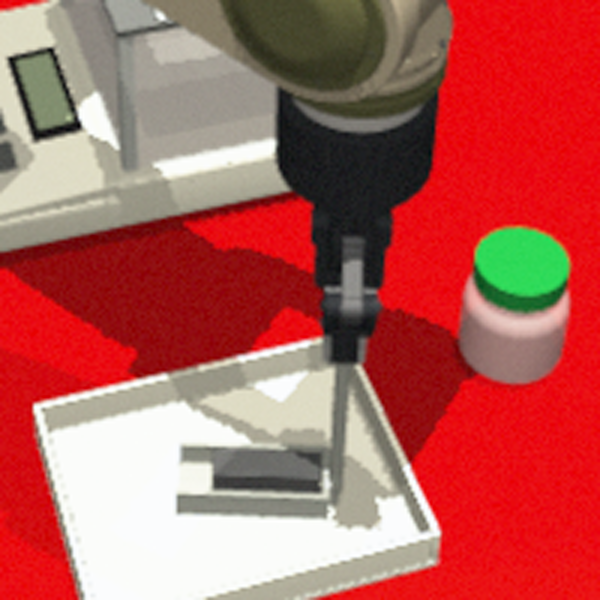

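Request:
apply_moves:
  plan:
    - {"tx": 0, "ty": 0, "tz": 2, "rx": 0, "ry": 0, "rz": 0, "jaw": -1}
    - {"tx": 0, "ty": 0, "tz": 6, "rx": 0, "ry": 0, "rz": 0, "jaw": -1}
    - {"tx": 0, "ty": 0, "tz": 14, "rx": 0, "ry": 0, "rz": 0, "jaw": -1}
    - {"tx": 0, "ty": 0, "tz": 26, "rx": 0, "ry": 0, "rz": 0, "jaw": -1}
    - {"tx": 0, "ty": 0, "tz": 42, "rx": 0, "ry": 0, "rz": 0, "jaw": -1}
    - {"tx": 0, "ty": 0, "tz": 62, "rx": 0, "ry": 0, "rz": 0, "jaw": -1}
    - {"tx": 0, "ty": 0, "tz": 84, "rx": 0, "ry": 0, "rz": 0, "jaw": -1}
    - {"tx": 0, "ty": 0, "tz": 106, "rx": 0, "ry": 0, "rz": 0, "jaw": -1}
    - {"tx": 0, "ty": 0, "tz": 126, "rx": 0, "ry": 0, "rz": 0, "jaw": -1}
    - {"tx": 0, "ty": 0, "tz": 142, "rx": 0, "ry": 0, "rz": 0, "jaw": -1}
    - {"tx": 0, "ty": 0, "tz": 152, "rx": 0, "ry": 0, "rz": 0, "jaw": -1}
    - {"tx": 0, "ty": 0, "tz": 156, "rx": 0, "ry": 0, "rz": 0, "jaw": -1}

```text
time_s: 5.75
position: [0.5635, -0.3226, 0.2817]
tool_rot: [[-0.978, 0.211, 0.005], [0.211, 0.978, -0.003], [-0.006, -0.002, -1.0]]
ft_force: [0.1, 0.6, -3.1]
grip_width: 0.011
```

```bash
python3 - <<'E'
from rig import env
from h import *
d=grab(env,"side","s5");crop(d,230,140,430,440,2,'s5c')
E
```

```text
(no output)
```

View pics/s5c.png

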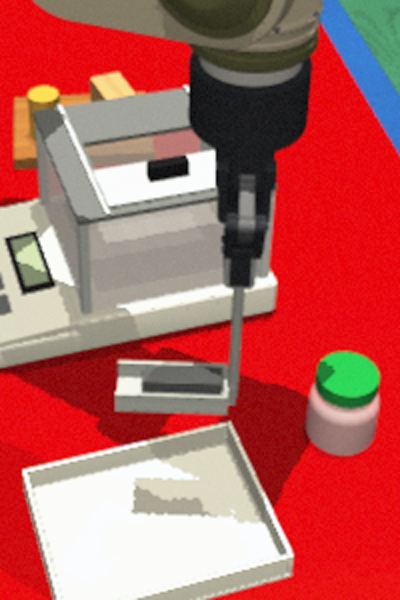

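Request:
apply_moves:
  plan:
    - {"tx": 0, "ty": 3, "tz": 4, "rx": 0, "ry": 0, "rz": 0, "jaw": -1}
    - {"tx": 1, "ty": 10, "tz": 12, "rx": 0, "ry": 0, "rz": 0.005, "jaw": -1}
    - {"tx": 2, "ty": 22, "tz": 24, "rx": 0, "ry": 0, "rz": 0.015, "jaw": -1}
    - {"tx": 4, "ty": 40, "tz": 36, "rx": 0, "ry": 0, "rz": 0.03, "jaw": -1}
    - {"tx": 6, "ty": 62, "tz": 47, "rx": 0, "ry": 0, "rz": 0.055, "jaw": -1}
    - {"tx": 8, "ty": 88, "tz": 56, "rx": 0, "ry": 0, "rz": 0.085, "jaw": -1}
    - {"tx": 11, "ty": 116, "tz": 62, "rx": 0, "ry": 0, "rz": 0.115, "jaw": -1}
    - {"tx": 13, "ty": 145, "tz": 64, "rx": 0, "ry": 0, "rz": 0.145, "jaw": -1}
    - {"tx": 16, "ty": 174, "tz": 64, "rx": 0, "ry": 0, "rz": 0.175, "jaw": -1}
    - {"tx": 18, "ty": 203, "tz": 64, "rx": 0, "ry": 0, "rz": 0.205, "jaw": -1}
    - {"tx": 21, "ty": 231, "tz": 64, "rx": 0, "ry": 0, "rz": 0.235, "jaw": -1}
    - {"tx": 23, "ty": 257, "tz": 64, "rx": 0, "ry": 0, "rz": 0.26, "jaw": -1}

```text
time_s: 7.0
position: [0.5862, -0.0628, 0.3467]
tool_rot: [[-0.999, -0.051, 0.007], [-0.051, 0.999, -0.002], [-0.007, -0.002, -1.0]]
ft_force: [0.3, -0.8, -3.5]
grip_width: 0.0114
```

Request:
apply_moves:
  plan:
    - {"tx": 0, "ty": 4, "tz": 0, "rx": 0, "ry": 0, "rz": 0.005, "jaw": -1}
    - {"tx": 1, "ty": 12, "tz": 0, "rx": 0, "ry": 0.003, "rz": 0.015, "jaw": -1}
    - {"tx": 3, "ty": 24, "tz": 0, "rx": 0, "ry": 0.003, "rz": 0.03, "jaw": -1}
    - {"tx": 4, "ty": 39, "tz": 0, "rx": 0, "ry": 0.003, "rz": 0.045, "jaw": -1}
    - {"tx": 6, "ty": 54, "tz": 0, "rx": 0, "ry": 0.003, "rz": 0.06, "jaw": -1}
    - {"tx": 7, "ty": 67, "tz": 0, "rx": 0, "ry": 0.003, "rz": 0.07, "jaw": -1}
    - {"tx": 8, "ty": 77, "tz": 0, "rx": 0, "ry": 0.003, "rz": 0.075, "jaw": -1}
    - {"tx": 9, "ty": 82, "tz": 0, "rx": 0, "ry": 0.003, "rz": 0.075, "jaw": -1}
    - {"tx": 9, "ty": 84, "tz": 0, "rx": 0, "ry": 0.003, "rz": 0.075, "jaw": -1}
    - {"tx": 9, "ty": 84, "tz": 0, "rx": 0, "ry": 0.003, "rz": 0.075, "jaw": -1}

```text
time_s: 8.0
position: [0.5952, 0.0212, 0.3467]
tool_rot: [[-0.992, -0.125, 0.004], [-0.125, 0.992, -0.001], [-0.003, -0.002, -1.0]]
ft_force: [0.2, 0.2, -3.0]
grip_width: 0.011
```

```bash
python3 - <<'E'
from rig import env
from h import *
print(env.observe()["position"],env.observe()["tool_rot"])
d=grab(env,"wrist","w6");
d=grab(env,"side","s6");crop(d,200,50,400,300,2.4,'s6c')
d=grab(env,"scene","c6");crop(d,240,80,440,300,2.7,'c6c')
E
```

```text
[0.59522656 0.02117976 0.3466739 ] [[-0.99209816 -0.1254112   0.00364426]
 [-0.12541683  0.99210321 -0.00135841]
 [-0.00344512 -0.00180473 -0.99999244]]
```

View pics/w6.png

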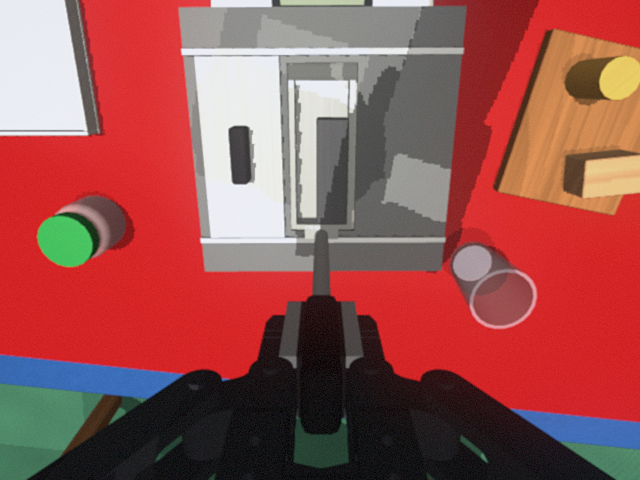

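View pics/s6c.png

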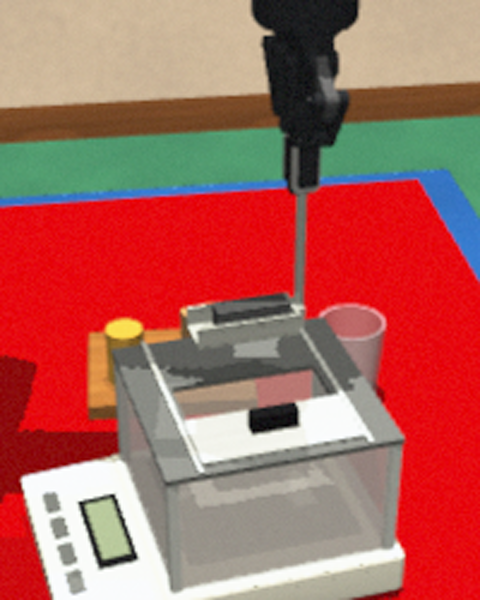

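View pics/c6c.png

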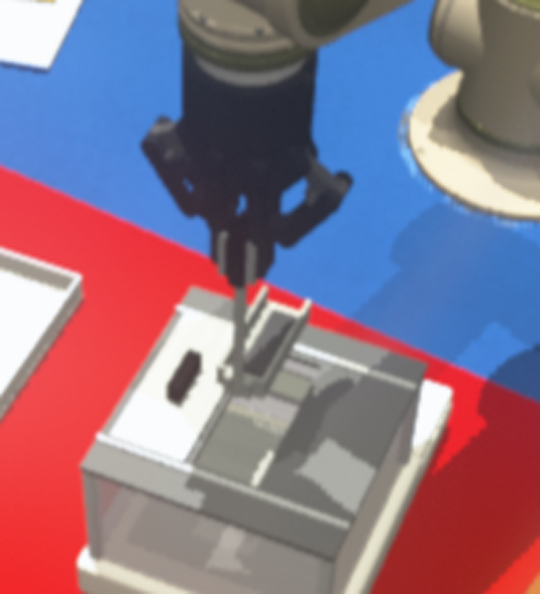

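```bash
python3 - <<'E'
from h import *
crop(load('w6'),175,40,475,250,2.6,'w6c')
E
```

```text
(no output)
```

View pics/w6c.png

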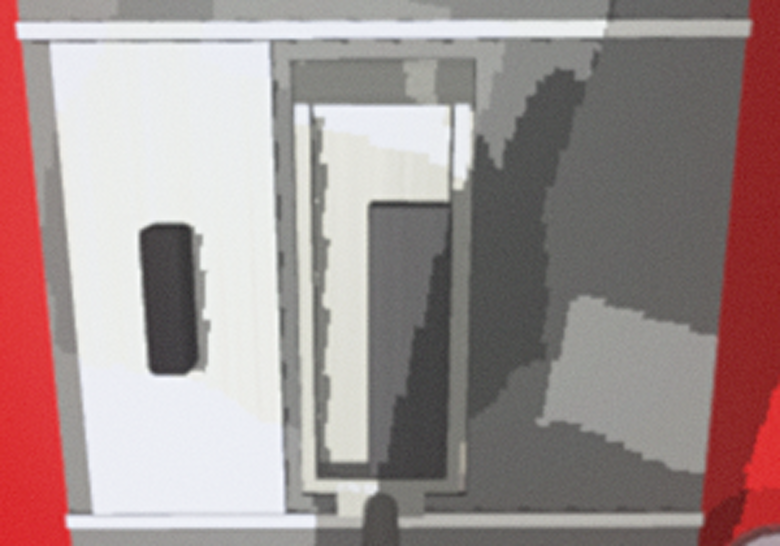

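```bash
python3 - <<'E'
from h import *
np.set_printoptions(precision=4,suppress=True)
d=load('w6');W=lambda x,y:(175+x/2.6,40+y/2.6)
ps=np.array([.5567,.0169]);a=np.radians(7.2);R=np.array([[np.cos(a),-np.sin(a)],[np.sin(a),np.cos(a)]])
L=lambda p:(R.T@(p[:2]-ps))*1000
for n,u,z in [("slotFL",(289,58),.165),("slotFR",(477,58),.165),("railF l",(18,38),.168),("railF r",(750,38),.168),("railB l",(68,513),.168),("railB r",(702,513),.168),("knob nl",(140,228),.1875),("knob fr",(198,372),.1875),
 ("boatFL",(295,103),.2445),("boatFR",(473,103),.2445),("boatBL",(303,492),.2445),("boatBR",(466,492),.2445)]:
    p=onz(d,W(*u),z);print(n,p,L(p))
E
```

```text
slotFL [ 0.4997 -0.0149  0.165 ] [-60.5214 -24.3633]
slotFR [0.4934 0.0351 0.165 ] [-60.5544  26.0003]
railF l [ 0.504  -0.0861  0.168 ] [-65.2378 -95.5744]
railF r [0.4796 0.1056 0.168 ] [-65.3609  97.6431]
railB l [ 0.6358 -0.0683  0.168 ] [ 67.7856 -94.4326]
railB r [0.6115 0.1223 0.168 ] [67.5691 97.697 ]
knob nl [ 0.5465 -0.0476  0.1875] [-18.1539 -62.6697]
knob fr [ 0.5828 -0.0297  0.1875] [ 20.0748 -49.512 ]
boatFL [ 0.511  -0.0063  0.2445] [-48.2138 -17.3249]
boatFR [0.5065 0.0298 0.2445] [-48.2392  19.0541]
boatBL [0.5942 0.004  0.2445] [ 35.5651 -17.499 ]
boatBR [0.5895 0.041  0.2445] [35.524  19.8279]
```

Request:
apply_moves:
  plan:
    - {"tx": 0, "ty": 0, "tz": -3, "rx": 0, "ry": 0, "rz": 0, "jaw": -1}
    - {"tx": 0, "ty": 0, "tz": -9, "rx": 0, "ry": 0, "rz": 0, "jaw": -1}
    - {"tx": 0, "ty": 0, "tz": -18, "rx": 0, "ry": 0, "rz": 0, "jaw": -1}
    - {"tx": 0, "ty": 0, "tz": -28, "rx": 0, "ry": 0, "rz": 0, "jaw": -1}
    - {"tx": 0, "ty": 0, "tz": -38, "rx": 0, "ry": 0, "rz": 0, "jaw": -1}
    - {"tx": 0, "ty": 0, "tz": -46, "rx": 0, "ry": 0, "rz": 0, "jaw": -1}
    - {"tx": 0, "ty": 0, "tz": -50, "rx": 0, "ry": 0, "rz": 0, "jaw": -1}
    - {"tx": 0, "ty": 0, "tz": -50, "rx": 0, "ry": 0, "rz": 0, "jaw": -1}

```text
time_s: 8.95
position: [0.5951, 0.0208, 0.2961]
tool_rot: [[-0.992, -0.125, 0.003], [-0.125, 0.992, -0.001], [-0.002, -0.002, -1.0]]
ft_force: [0.1, 1.3, -2.7]
grip_width: 0.0109
```

```bash
python3 - <<'E'
from rig import env
from h import *
d=grab(env,"wrist","w7");crop(d,175,40,475,250,2.6,'w7c')
E
```

```text
(no output)
```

View pics/w7c.png

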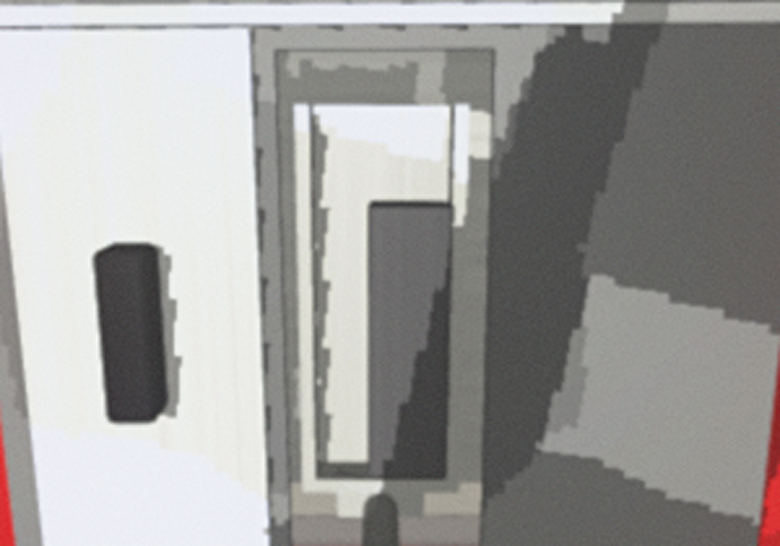

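Request:
apply_moves:
  plan:
    - {"tx": 0, "ty": 0, "tz": -3, "rx": 0, "ry": 0, "rz": 0, "jaw": -1}
    - {"tx": 0, "ty": 0, "tz": -9, "rx": 0, "ry": 0, "rz": 0, "jaw": -1}
    - {"tx": 0, "ty": 0, "tz": -18, "rx": 0, "ry": 0, "rz": 0, "jaw": -1}
    - {"tx": 0, "ty": 0, "tz": -28, "rx": 0, "ry": 0, "rz": 0, "jaw": -1}
    - {"tx": 0, "ty": 0, "tz": -39, "rx": 0, "ry": 0, "rz": 0, "jaw": -1}
    - {"tx": 0, "ty": 0, "tz": -50, "rx": 0, "ry": 0, "rz": 0, "jaw": -1}
    - {"tx": 0, "ty": 0, "tz": -61, "rx": 0, "ry": 0, "rz": 0, "jaw": -1}
    - {"tx": 0, "ty": 0, "tz": -71, "rx": 0, "ry": 0, "rz": 0, "jaw": -1}
    - {"tx": 0, "ty": 0, "tz": -79, "rx": 0, "ry": 0, "rz": 0, "jaw": -1}
    - {"tx": 0, "ty": 0, "tz": -83, "rx": 0, "ry": 0, "rz": 0, "jaw": -1}
    - {"tx": 0, "ty": 0, "tz": -84, "rx": 0, "ry": 0, "rz": 0, "jaw": -1}
    - {"tx": 0, "ty": 0, "tz": -84, "rx": 0, "ry": 0, "rz": 0, "jaw": -1}

```text
time_s: 10.2
position: [0.5954, 0.0207, 0.2129]
tool_rot: [[-0.992, -0.125, 0.004], [-0.125, 0.992, -0.001], [-0.004, -0.002, -1.0]]
ft_force: [-0.3, -0.8, -2.4]
grip_width: 0.0107
```

```bash
python3 - <<'E'
from rig import env
from h import *
o=env.observe();print(o['position'],o['tool_rot'])
d=grab(env,"wrist","w8")
d=grab(env,"side","s8");crop(d,200,50,400,300,2.4,'s8c')
d=grab(env,"scene","c8");crop(d,240,80,440,300,2.7,'c8c')
E
```

```text
[0.59536366 0.02072508 0.21289226] [[-0.99216702 -0.12484963  0.0041443 ]
 [-0.12485649  0.99217377 -0.00143974]
 [-0.00393212 -0.0019459  -0.99999038]]
```

View pics/w8.png

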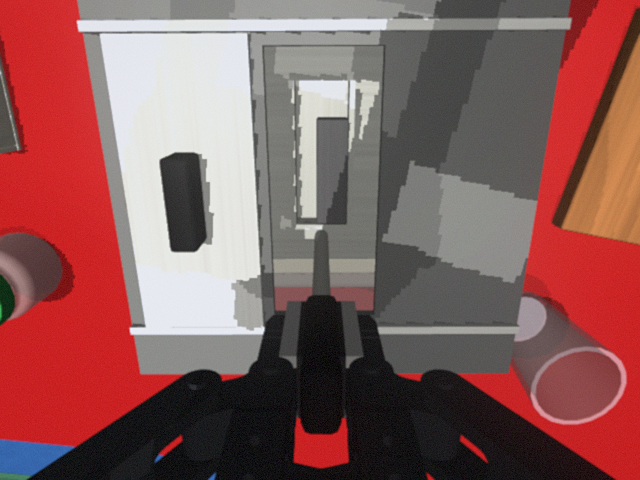

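View pics/s8c.png

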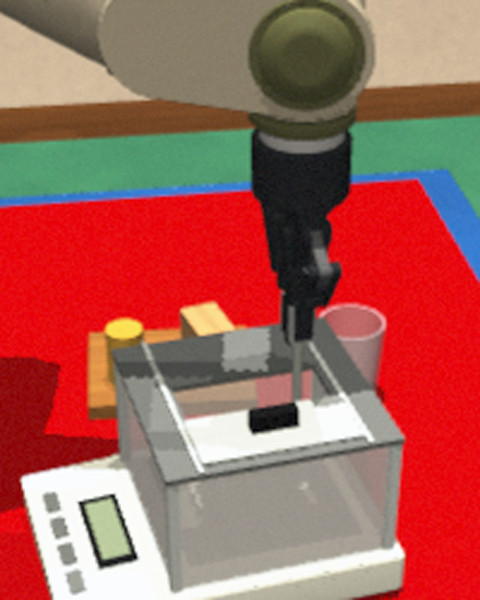

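View pics/c8c.png

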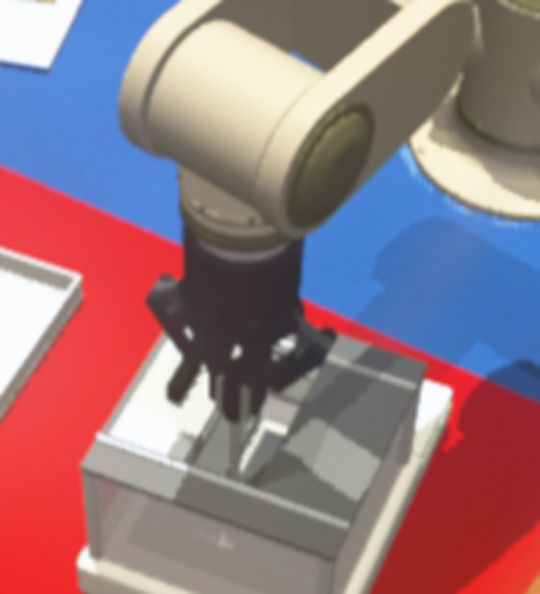

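```bash
cat > tilt.py <<'E'
import numpy as np
a=np.radians(7.2);xh=np.array([np.cos(a),np.sin(a)]);yh=np.array([-np.sin(a),np.cos(a)])
def tcp(th,lx,lz):
    s,c=np.sin(np.radians(th)),np.cos(np.radians(th)); return np.array([lx+88*c-120.2*s, lz+88*s+120.2*c])
def clear(th,lx,lz):
    s,c=np.sin(np.radians(th)),np.cos(np.radians(th))
    f=lambda x,z:(lx+(x+42)*c-z*s, lz+(x+42)*s+z*c)
    top=max(f(42,18)[1],f(50,18)[1])
    xs=[]
    for x in(42,50):
        for z in np.linspace(0,115,300):
            p=f(x,z)
            if 93<p[1]<112: xs.append(p[0])
    back=max(f(50,0)[0],f(50,18)[0])
    return f"trough top {top:.0f} (<98) stem x {min(xs):.0f}..{max(xs):.0f} (+-62) handlebottom z {f(35,115)[1]:.0f} back x {back:.0f}"
def rel(st,ref,dth=0):
    d=tcp(*st)-tcp(*ref); w=-np.radians(st[0]-ref[0])
    return [round(float(v),1) for v in (d[0]*xh[0],d[0]*xh[1],d[1])]+[round(float(v),4) for v in(w*yh[0],w*yh[1])]
E
python3 - <<'E'
from tilt import *
ref=(0,-49.7,32.7)
sts=[(1,-49.3,31.5),(3,-48.5,29.5),(6,-47,27),(9,-45.5,24),(12,-44,21),(15,-42.5,17),(18,-41,13.5),(20.5,-40,11),(23,-40,10),(25,-40,10),(26,-40,10),(26,-40,10)]
for s in sts: print(s,rel(s,ref),clear(*s))
for s in[(30,-20,10),(35,0,12),(40,15,15),(30,0,12)]: print(s,clear(*s))
E
```

```text
(1, -49.3, 31.5) [-1.7, -0.2, 0.3, 0.0022, -0.0173] trough top 51 (<98) stem x 33..42 (+-62) handlebottom z 148 back x 43
(3, -48.5, 29.5) [-5.2, -0.7, 1.2, 0.0066, -0.0519] trough top 52 (<98) stem x 31..40 (+-62) handlebottom z 148 back x 43
(6, -47, 27) [-10.3, -1.3, 2.8, 0.0131, -0.1039] trough top 55 (<98) stem x 29..39 (+-62) handlebottom z 149 back x 44
(9, -45.5, 24) [-15.6, -2.0, 3.6, 0.0197, -0.1558] trough top 56 (<98) stem x 26..37 (+-62) handlebottom z 150 back x 45
(12, -44, 21) [-21.0, -2.7, 4.0, 0.0262, -0.2078] trough top 58 (<98) stem x 23..35 (+-62) handlebottom z 149 back x 46
(15, -42.5, 17) [-26.7, -3.4, 3.0, 0.0328, -0.2597] trough top 58 (<98) stem x 19..32 (+-62) handlebottom z 148 back x 46
(18, -41, 13.5) [-32.5, -4.1, 2.1, 0.0394, -0.3117] trough top 59 (<98) stem x 15..30 (+-62) handlebottom z 147 back x 46
(20.5, -40, 11) [-37.7, -4.8, 1.5, 0.0448, -0.355] trough top 60 (<98) stem x 12..27 (+-62) handlebottom z 146 back x 46
(23, -40, 10) [-43.9, -5.5, 2.1, 0.0503, -0.3983] trough top 63 (<98) stem x 8..25 (+-62) handlebottom z 146 back x 45
(25, -40, 10) [-49.0, -6.2, 3.2, 0.0547, -0.4329] trough top 65 (<98) stem x 5..23 (+-62) handlebottom z 147 back x 43
(26, -40, 10) [-51.5, -6.5, 3.7, 0.0569, -0.4502] trough top 67 (<98) stem x 4..22 (+-62) handlebottom z 147 back x 43
(26, -40, 10) [-51.5, -6.5, 3.7, 0.0569, -0.4502] trough top 67 (<98) stem x 4..22 (+-62) handlebottom z 147 back x 43
(30, -20, 10) trough top 72 (<98) stem x 18..38 (+-62) handlebottom z 148 back x 60
(35, 0, 12) trough top 80 (<98) stem x 33..56 (+-62) handlebottom z 150 back x 75
(40, 15, 15) trough top 88 (<98) stem x 43..69 (+-62) handlebottom z 153 back x 85
(30, 0, 12) trough top 74 (<98) stem x 39..59 (+-62) handlebottom z 150 back x 80
```

Request:
apply_moves:
  plan:
    - {"tx": -1.7, "ty": -0.2, "tz": 0.3, "rx": 0.0022, "ry": -0.0173, "rz": 0, "jaw": -1}
    - {"tx": -5.2, "ty": -0.7, "tz": 1.2, "rx": 0.0066, "ry": -0.0519, "rz": 0, "jaw": -1}
    - {"tx": -10.3, "ty": -1.3, "tz": 2.8, "rx": 0.0131, "ry": -0.1039, "rz": 0, "jaw": -1}
    - {"tx": -15.6, "ty": -2.0, "tz": 3.6, "rx": 0.0197, "ry": -0.1558, "rz": 0, "jaw": -1}
    - {"tx": -21.0, "ty": -2.7, "tz": 4.0, "rx": 0.0262, "ry": -0.2078, "rz": 0, "jaw": -1}
    - {"tx": -26.7, "ty": -3.4, "tz": 3.0, "rx": 0.0328, "ry": -0.2597, "rz": 0, "jaw": -1}
    - {"tx": -26.7, "ty": -3.4, "tz": 3.0, "rx": 0.0328, "ry": -0.2597, "rz": 0, "jaw": -1}

```text
time_s: 11.05
position: [0.5671, 0.0174, 0.2163]
tool_rot: [[-0.957, -0.124, 0.261], [-0.12, 0.992, 0.031], [-0.263, -0.002, -0.965]]
ft_force: [-0.9, -0.1, -4.1]
grip_width: 0.0109
```

```bash
python3 - <<'E'
from rig import env
from h import *
o=env.observe();print(o['position'],o['tool_rot'])
d=grab(env,"wrist","w9")
E
```

```text
[0.56707942 0.01736848 0.21633484] [[-0.95731295 -0.12392301  0.26114173]
 [-0.12001947  0.99229029  0.03090814]
 [-0.26295864 -0.00175333 -0.96480551]]
```

View pics/w9.png

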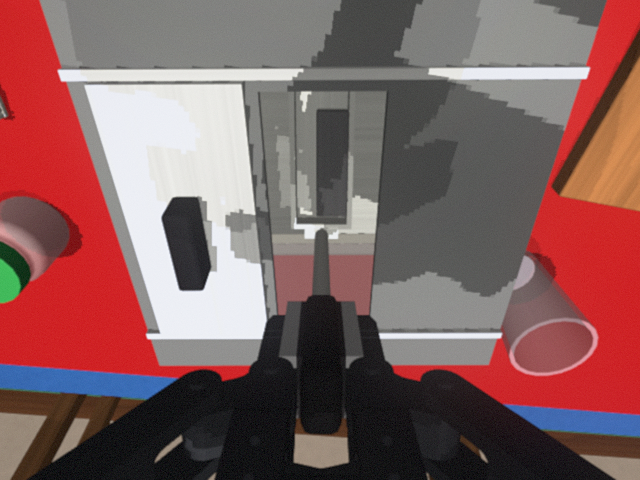

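```bash
python3 - <<'E'
from tilt import *
ref=(15.1,-44,17.2)
for s in [(17,-43,15),(19,-42,13),(21,-41,11),(23,-40,10),(25,-40,10),(27,-40,10)]: print(s,rel(s,ref),clear(*s))
E
```

```text
(17, -43, 15) [-3.6, -0.5, -0.5, 0.0042, -0.0329] trough top 59 (<98) stem x 15..29 (+-62) handlebottom z 147 back x 45
(19, -42, 13) [-7.5, -0.9, -0.9, 0.0085, -0.0675] trough top 60 (<98) stem x 13..28 (+-62) handlebottom z 147 back x 45
(21, -41, 11) [-11.5, -1.5, -1.4, 0.0129, -0.1022] trough top 61 (<98) stem x 10..26 (+-62) handlebottom z 146 back x 45
(23, -40, 10) [-15.5, -2.0, -1.1, 0.0173, -0.1368] trough top 63 (<98) stem x 8..25 (+-62) handlebottom z 146 back x 45
(25, -40, 10) [-20.5, -2.6, -0.0, 0.0217, -0.1714] trough top 65 (<98) stem x 5..23 (+-62) handlebottom z 147 back x 43
(27, -40, 10) [-25.6, -3.2, 0.9, 0.026, -0.2061] trough top 68 (<98) stem x 2..21 (+-62) handlebottom z 147 back x 42
```

Request:
apply_moves:
  plan:
    - {"tx": -3.6, "ty": -0.5, "tz": -0.5, "rx": 0.0042, "ry": -0.0329, "rz": 0, "jaw": -1}
    - {"tx": -7.5, "ty": -0.9, "tz": -0.9, "rx": 0.0085, "ry": -0.0675, "rz": 0, "jaw": -1}
    - {"tx": -11.5, "ty": -1.5, "tz": -1.4, "rx": 0.0129, "ry": -0.1022, "rz": 0, "jaw": -1}
    - {"tx": -15.5, "ty": -2.0, "tz": -1.1, "rx": 0.0173, "ry": -0.1368, "rz": 0, "jaw": -1}
    - {"tx": -20.5, "ty": -2.6, "tz": 0, "rx": 0.0217, "ry": -0.1714, "rz": 0, "jaw": -1}
    - {"tx": -25.6, "ty": -3.2, "tz": 0.9, "rx": 0.026, "ry": -0.2061, "rz": 0, "jaw": -1}
    - {"tx": -25.6, "ty": -3.2, "tz": 0.9, "rx": 0.026, "ry": -0.2061, "rz": 0, "jaw": -1}
    - {"tx": -25.6, "ty": -3.2, "tz": 0.9, "rx": 0.026, "ry": -0.2061, "rz": 0, "jaw": -1}

```text
time_s: 11.9
position: [0.5431, 0.0139, 0.2179]
tool_rot: [[-0.883, -0.124, 0.452], [-0.111, 0.992, 0.055], [-0.456, -0.002, -0.89]]
ft_force: [-0.2, -0.3, -3.0]
grip_width: 0.0111
```

```bash
python3 - <<'E'
from rig import env
from h import *
o=env.observe();print(o['position'],o['tool_rot'])
d=grab(env,"wrist","w10")
d=grab(env,"side","s10");crop(d,200,50,400,300,2.4,'s10c')
E
```

```text
[0.54305953 0.01391989 0.21791986] [[-0.883259   -0.12353972  0.45231789]
 [-0.11087424  0.99233763  0.05452458]
 [-0.45558801 -0.00199108 -0.89018852]]
```

View pics/w10.png

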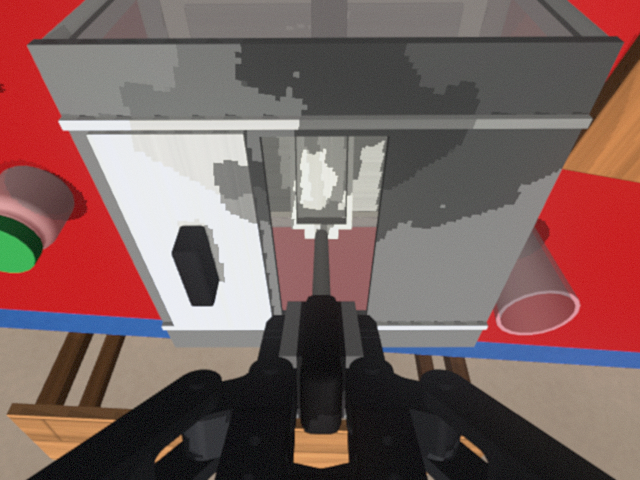

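View pics/s10c.png

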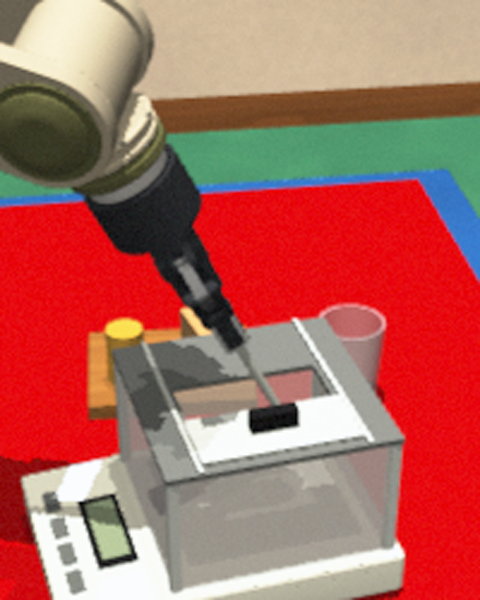

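```bash
python3 - <<'E'
from rig import env
from h import *
d=load("s10");im=d["image"][215:300,255:375,::-1]
im=cv2.resize(im,None,fx=6,fy=6,interpolation=cv2.INTER_CUBIC);im=cv2.convertScaleAbs(im,alpha=1.8,beta=-120);cv2.imwrite("pics/s10d.png",im)
d=load("w10");im=d["image"][90:260,220:430,::-1];cv2.imwrite("pics/w10d.png",cv2.resize(im,None,fx=3.5,fy=3.5,interpolation=cv2.INTER_CUBIC))
E
```

```text
(no output)
```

View pics/s10d.png

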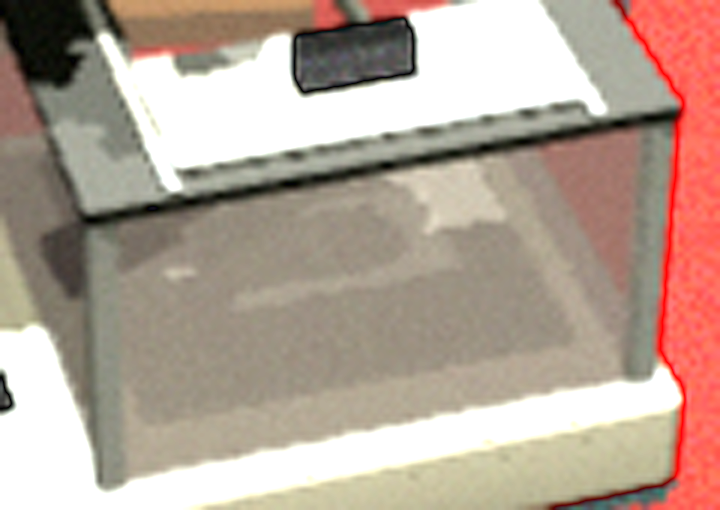

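View pics/w10d.png

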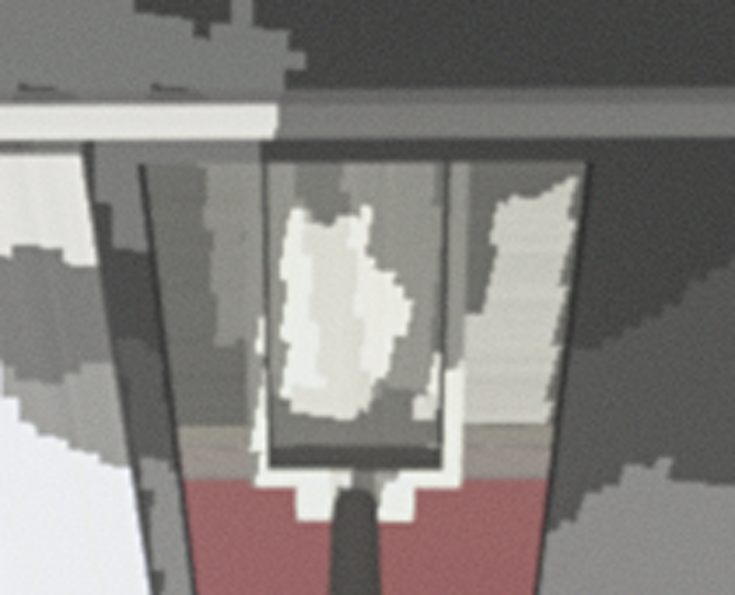

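```bash
python3 - <<'E'
from tilt import *
ref=(27.1,-38.4,10.7)
for s in [(27.5,-36,10.5),(28,-32,10.5),(29,-27,10.5),(30,-22,10.5),(31,-17,10.5),(32,-12,10.5),(33,-7,11),(34,-3,11.5),(35,0,12),(35,0,12)]: print(s,rel(s,ref),clear(*s))
E
```

```text
(27.5, -36, 10.5) [1.4, 0.2, -0.0, 0.0009, -0.0069] trough top 69 (<98) stem x 6..25 (+-62) handlebottom z 148 back x 46
(28, -32, 10.5) [4.1, 0.5, 0.2, 0.002, -0.0156] trough top 70 (<98) stem x 9..28 (+-62) handlebottom z 148 back x 49
(29, -27, 10.5) [6.5, 0.8, 0.5, 0.0042, -0.0329] trough top 71 (<98) stem x 13..32 (+-62) handlebottom z 148 back x 53
(30, -22, 10.5) [8.9, 1.1, 0.8, 0.0063, -0.0502] trough top 72 (<98) stem x 17..37 (+-62) handlebottom z 149 back x 58
(31, -17, 10.5) [11.3, 1.4, 1.1, 0.0085, -0.0675] trough top 73 (<98) stem x 20..41 (+-62) handlebottom z 149 back x 62
(32, -12, 10.5) [13.6, 1.7, 1.3, 0.0107, -0.0848] trough top 75 (<98) stem x 24..45 (+-62) handlebottom z 149 back x 66
(33, -7, 11) [16.0, 2.0, 1.9, 0.0129, -0.1022] trough top 76 (<98) stem x 28..49 (+-62) handlebottom z 149 back x 70
(34, -3, 11.5) [17.4, 2.2, 2.6, 0.0151, -0.1195] trough top 78 (<98) stem x 31..53 (+-62) handlebottom z 150 back x 73
(35, 0, 12) [17.8, 2.3, 3.1, 0.0173, -0.1368] trough top 80 (<98) stem x 33..56 (+-62) handlebottom z 150 back x 75
(35, 0, 12) [17.8, 2.3, 3.1, 0.0173, -0.1368] trough top 80 (<98) stem x 33..56 (+-62) handlebottom z 150 back x 75
```

Request:
apply_moves:
  plan:
    - {"tx": 1.4, "ty": 0.2, "tz": 0, "rx": 0.0009, "ry": -0.0069, "rz": 0, "jaw": -1}
    - {"tx": 4.1, "ty": 0.5, "tz": 0.2, "rx": 0.002, "ry": -0.0156, "rz": 0, "jaw": -1}
    - {"tx": 6.5, "ty": 0.8, "tz": 0.5, "rx": 0.0042, "ry": -0.0329, "rz": 0, "jaw": -1}
    - {"tx": 8.9, "ty": 1.1, "tz": 0.8, "rx": 0.0063, "ry": -0.0502, "rz": 0, "jaw": -1}
    - {"tx": 11.3, "ty": 1.4, "tz": 1.1, "rx": 0.0085, "ry": -0.0675, "rz": 0, "jaw": -1}
    - {"tx": 13.6, "ty": 1.7, "tz": 1.3, "rx": 0.0107, "ry": -0.0848, "rz": 0, "jaw": -1}
    - {"tx": 16.0, "ty": 2.0, "tz": 1.9, "rx": 0.0129, "ry": -0.1022, "rz": 0, "jaw": -1}
    - {"tx": 17.4, "ty": 2.2, "tz": 2.6, "rx": 0.0151, "ry": -0.1195, "rz": 0, "jaw": -1}
    - {"tx": 17.8, "ty": 2.3, "tz": 3.1, "rx": 0.0173, "ry": -0.1368, "rz": 0, "jaw": -1}
    - {"tx": 17.8, "ty": 2.3, "tz": 3.1, "rx": 0.0173, "ry": -0.1368, "rz": 0, "jaw": -1}

```text
time_s: 13.0
position: [0.5606, 0.0163, 0.2207]
tool_rot: [[-0.813, -0.123, 0.57], [-0.102, 0.992, 0.07], [-0.574, -0.001, -0.819]]
ft_force: [0.1, 1.2, -0.9]
grip_width: 0.0111
```

```bash
python3 - <<'E'
from rig import env
from h import *
o=env.observe();print(o['position'],o['tool_rot'])
d=grab(env,"wrist","w11");im=d["image"][90:260,220:430,::-1];cv2.imwrite("pics/w11d.png",cv2.resize(im,None,fx=3.5,fy=3.5,interpolation=cv2.INTER_CUBIC))
d=grab(env,"side","s11");im=d["image"][215:300,255:375,::-1]
im=cv2.resize(im,None,fx=6,fy=6,interpolation=cv2.INTER_CUBIC);im=cv2.convertScaleAbs(im,alpha=1.8,beta=-120);cv2.imwrite("pics/s11d.png",im)
d=grab(env,"scene","c11");crop(d,240,180,420,310,4,'c11d')
E
```

```text
[0.56064761 0.01631781 0.22068499] [[-0.8125268  -0.12340079  0.5697126 ]
 [-0.10188244  0.99235584  0.06964088]
 [-0.57395137 -0.00145863 -0.81888809]]
```

View pics/w11d.png

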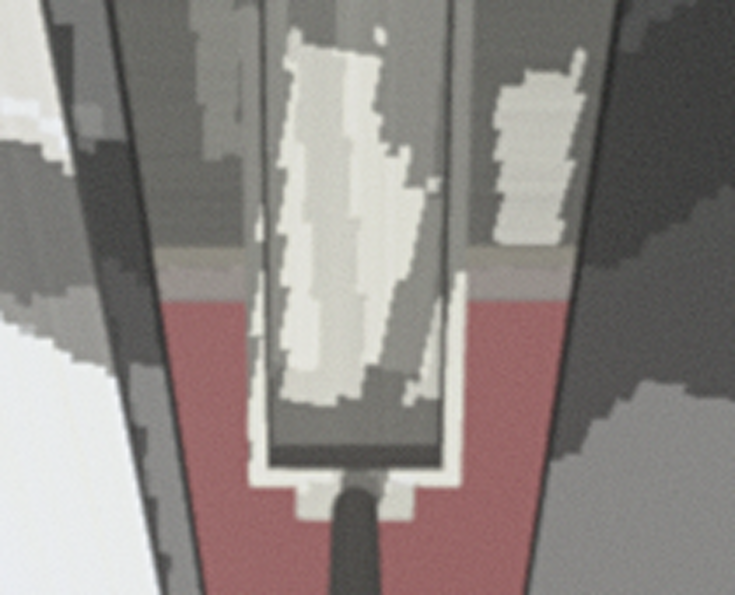

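View pics/s11d.png

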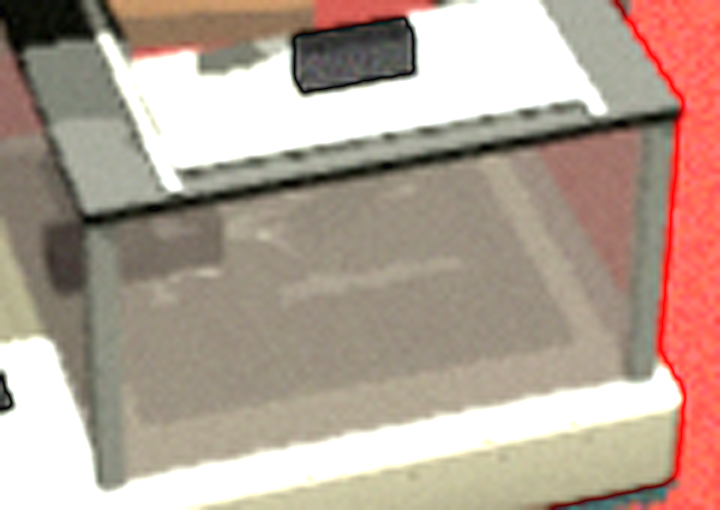

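View pics/c11d.png

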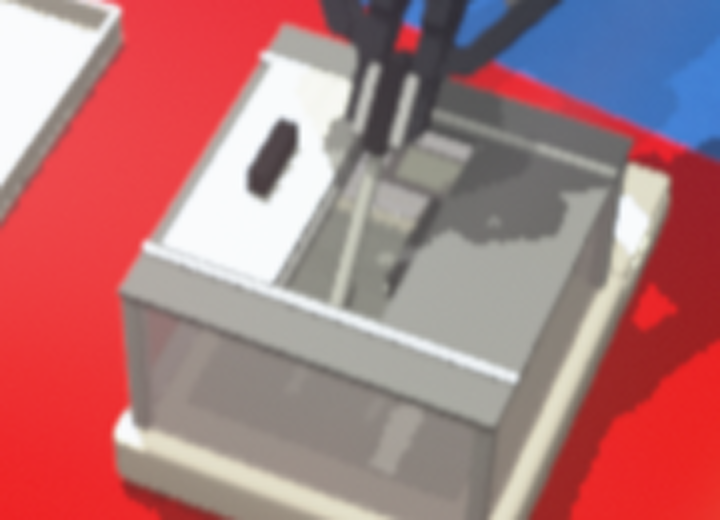

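```bash
python3 - <<'E'
from h import *
np.set_printoptions(precision=4,suppress=True)
d=load('s11');S=lambda x,y:(255+x/6,215+y/6)
ps=np.array([.5577,.0183]);a=np.radians(7.2);R=np.array([[np.cos(a),-np.sin(a)],[np.sin(a),np.cos(a)]])
L=lambda p:(R.T@(p[:2]-ps))*1000
for n,u,z in[("near bottom L",(60,292),.06),("near bottom R",(222,265),.06),("near top R",(222,230),.078),("near top L",(48,250),.078),("pan FL",(135,420),.06),("pan FR",(575,340),.06)]:
    p=onz(d,S(*u),z);print(n,p,L(p))
cv2.imwrite("pics/s11e.png",cv2.convertScaleAbs(cv2.resize(d["image"][225:290,240:330,::-1],None,fx=8,fy=8,interpolation=cv2.INTER_CUBIC),alpha=1.5,beta=-60))
E
```

```text
near bottom L [0.4726 0.0018 0.06  ] [-86.4558  -5.6651]
near bottom R [0.5291 0.0075 0.06  ] [-29.6832  -7.0922]
near top R [0.5288 0.0041 0.078 ] [-30.4652 -10.475 ]
near top L [0.4693 0.0027 0.078 ] [-89.642   -4.4423]
pan FL [ 0.4894 -0.0677  0.06  ] [-78.5098 -76.7701]
pan FR [ 0.6401 -0.0513  0.06  ] [ 73.0398 -79.4191]
```

View pics/s11e.png

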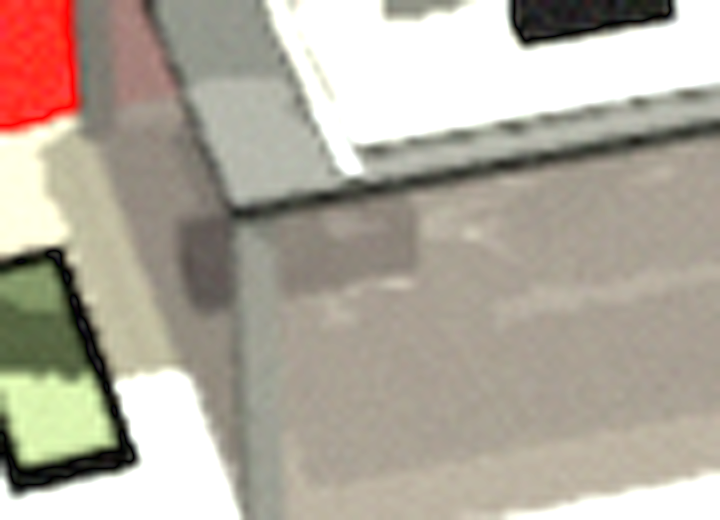

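```bash
python3 - <<'E'
from tilt import *
ref=(35.03,-0.4,11.7)
for s in [(34,-1,13),(31,-3,16),(27.5,-6,20),(24,-10,24),(20,-16,28),(16,-24,32),(12,-33,36),(8,-40,39),(5,-45,41),(2,-48.5,42),(0,-49.7,42),(0,-49.7,42)]: print(s,rel(s,ref),clear(*s))
E
```

```text
(34, -1, 13) [2.1, 0.3, 1.2, -0.0023, 0.0178] trough top 79 (<98) stem x 34..56 (+-62) handlebottom z 151 back x 75
(31, -3, 16) [7.8, 1.0, 3.7, -0.0088, 0.0698] trough top 79 (<98) stem x 38..58 (+-62) handlebottom z 154 back x 76
(27.5, -6, 20) [13.8, 1.7, 6.6, -0.0165, 0.1304] trough top 78 (<98) stem x 41..60 (+-62) handlebottom z 158 back x 76
(24, -10, 24) [18.7, 2.4, 9.0, -0.0241, 0.191] trough top 78 (<98) stem x 43..60 (+-62) handlebottom z 160 back x 74
(20, -16, 28) [22.7, 2.9, 10.4, -0.0329, 0.2603] trough top 76 (<98) stem x 43..58 (+-62) handlebottom z 162 back x 70
(16, -24, 32) [24.6, 3.1, 11.2, -0.0416, 0.3295] trough top 75 (<98) stem x 41..54 (+-62) handlebottom z 164 back x 64
(12, -33, 36) [25.2, 3.2, 11.2, -0.0504, 0.3988] trough top 73 (<98) stem x 37..49 (+-62) handlebottom z 164 back x 57
(8, -40, 39) [27.5, 3.5, 9.6, -0.0591, 0.468] trough top 70 (<98) stem x 35..45 (+-62) handlebottom z 164 back x 51
(5, -45, 41) [29.3, 3.7, 7.8, -0.0657, 0.52] trough top 67 (<98) stem x 33..43 (+-62) handlebottom z 162 back x 47
(2, -48.5, 42) [32.3, 4.1, 4.6, -0.0723, 0.5719] trough top 63 (<98) stem x 33..42 (+-62) handlebottom z 160 back x 43
(0, -49.7, 42) [35.4, 4.5, 1.6, -0.0766, 0.6066] trough top 60 (<98) stem x 34..42 (+-62) handlebottom z 157 back x 42
(0, -49.7, 42) [35.4, 4.5, 1.6, -0.0766, 0.6066] trough top 60 (<98) stem x 34..42 (+-62) handlebottom z 157 back x 42
```

```bash
python3 - <<'E'
from tilt import *
ref=(35.03,-0.4,11.7)
for s in [(34,-2,13),(31,-6,16),(27.5,-11,20),(24,-16,24.5),(20,-22,29),(16,-28,33),(12,-35,37),(8,-41,40),(5,-45,41),(2,-48.5,42),(0,-49.7,42)]: print(s,rel(s,ref),clear(*s))
E
```

```text
(34, -2, 13) [1.1, 0.1, 1.2, -0.0023, 0.0178] trough top 79 (<98) stem x 33..55 (+-62) handlebottom z 151 back x 74
(31, -6, 16) [4.8, 0.6, 3.7, -0.0088, 0.0698] trough top 79 (<98) stem x 35..55 (+-62) handlebottom z 154 back x 73
(27.5, -11, 20) [8.8, 1.1, 6.6, -0.0165, 0.1304] trough top 78 (<98) stem x 36..55 (+-62) handlebottom z 158 back x 71
(24, -16, 24.5) [12.7, 1.6, 9.5, -0.0241, 0.191] trough top 78 (<98) stem x 37..54 (+-62) handlebottom z 161 back x 68
(20, -22, 29) [16.8, 2.1, 11.4, -0.0329, 0.2603] trough top 77 (<98) stem x 37..52 (+-62) handlebottom z 163 back x 64
(16, -28, 33) [20.6, 2.6, 12.2, -0.0416, 0.3295] trough top 76 (<98) stem x 37..50 (+-62) handlebottom z 165 back x 60
(12, -35, 37) [23.2, 2.9, 12.2, -0.0504, 0.3988] trough top 74 (<98) stem x 35..47 (+-62) handlebottom z 165 back x 55
(8, -41, 40) [26.5, 3.4, 10.6, -0.0591, 0.468] trough top 71 (<98) stem x 34..44 (+-62) handlebottom z 165 back x 50
(5, -45, 41) [29.3, 3.7, 7.8, -0.0657, 0.52] trough top 67 (<98) stem x 33..43 (+-62) handlebottom z 162 back x 47
(2, -48.5, 42) [32.3, 4.1, 4.6, -0.0723, 0.5719] trough top 63 (<98) stem x 33..42 (+-62) handlebottom z 160 back x 43
(0, -49.7, 42) [35.4, 4.5, 1.6, -0.0766, 0.6066] trough top 60 (<98) stem x 34..42 (+-62) handlebottom z 157 back x 42
```

View pics/w11.png

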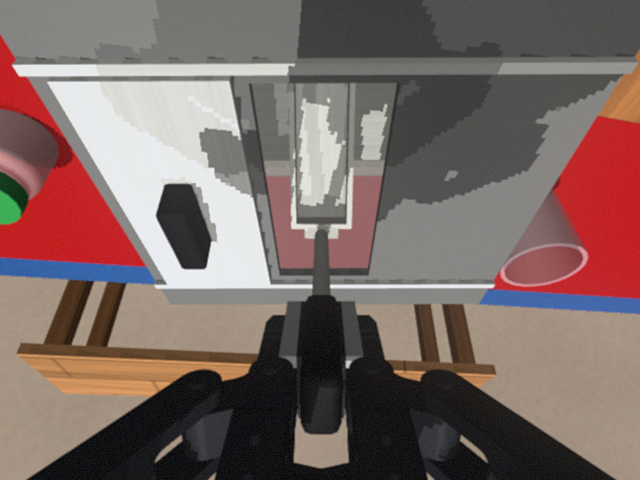

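Request:
apply_moves:
  plan:
    - {"tx": 1.1, "ty": 0.1, "tz": 1.2, "rx": -0.0023, "ry": 0.0178, "rz": 0, "jaw": -1}
    - {"tx": 4.8, "ty": 0.6, "tz": 3.7, "rx": -0.0088, "ry": 0.0698, "rz": 0, "jaw": -1}
    - {"tx": 8.8, "ty": 1.1, "tz": 6.6, "rx": -0.0165, "ry": 0.1304, "rz": 0, "jaw": -1}
    - {"tx": 12.7, "ty": 1.6, "tz": 9.5, "rx": -0.0241, "ry": 0.191, "rz": 0, "jaw": -1}
    - {"tx": 16.8, "ty": 2.1, "tz": 11.4, "rx": -0.0329, "ry": 0.2603, "rz": 0, "jaw": -1}
    - {"tx": 20.6, "ty": 2.6, "tz": 12.2, "rx": -0.0416, "ry": 0.3295, "rz": 0, "jaw": -1}
    - {"tx": 23.2, "ty": 2.9, "tz": 12.2, "rx": -0.0504, "ry": 0.3988, "rz": 0, "jaw": -1}
    - {"tx": 26.5, "ty": 3.4, "tz": 10.6, "rx": -0.0591, "ry": 0.468, "rz": 0, "jaw": -1}
    - {"tx": 29.3, "ty": 3.7, "tz": 7.8, "rx": -0.0657, "ry": 0.52, "rz": 0, "jaw": -1}
    - {"tx": 32.3, "ty": 4.1, "tz": 4.6, "rx": -0.0723, "ry": 0.5719, "rz": 0, "jaw": -1}
    - {"tx": 35.4, "ty": 4.5, "tz": 1.6, "rx": -0.0766, "ry": 0.6066, "rz": 0, "jaw": -1}
    - {"tx": 35.4, "ty": 4.5, "tz": 1.6, "rx": -0.0766, "ry": 0.6066, "rz": 0, "jaw": -1}

```text
time_s: 14.35
position: [0.5972, 0.0207, 0.2219]
tool_rot: [[-0.992, -0.124, -0.001], [-0.124, 0.992, -0.003], [0.001, -0.003, -1.0]]
ft_force: [-0.2, 0.1, -2.0]
grip_width: 0.0111
```

```bash
python3 - <<'E'
from rig import env
from h import *
o=env.observe();print(o['position'],o['tool_rot'])
d=grab(env,"wrist","w12")
d=grab(env,"side","s12")
cv2.imwrite("pics/s12e.png",cv2.convertScaleAbs(cv2.resize(d["image"][225:290,240:330,::-1],None,fx=8,fy=8,interpolation=cv2.INTER_CUBIC),alpha=1.5,beta=-60))
E
```

```text
[0.59721963 0.02065498 0.22186706] [[-0.9922583  -0.1241864  -0.00109307]
 [-0.12418219  0.99225388 -0.00332105]
 [ 0.00149703 -0.0031596  -0.99999389]]
```

View pics/w12.png

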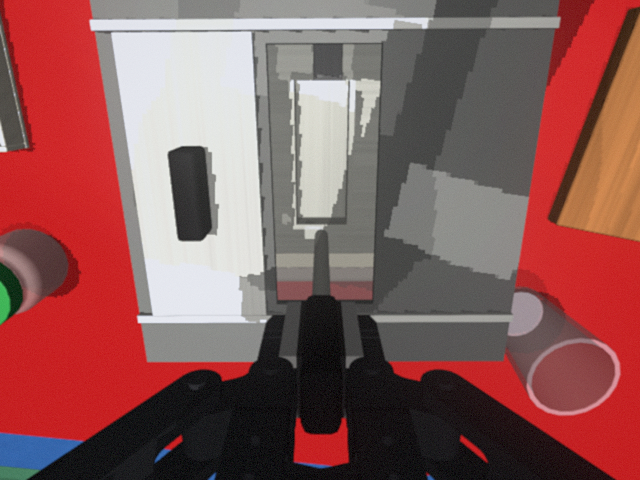

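View pics/s12e.png

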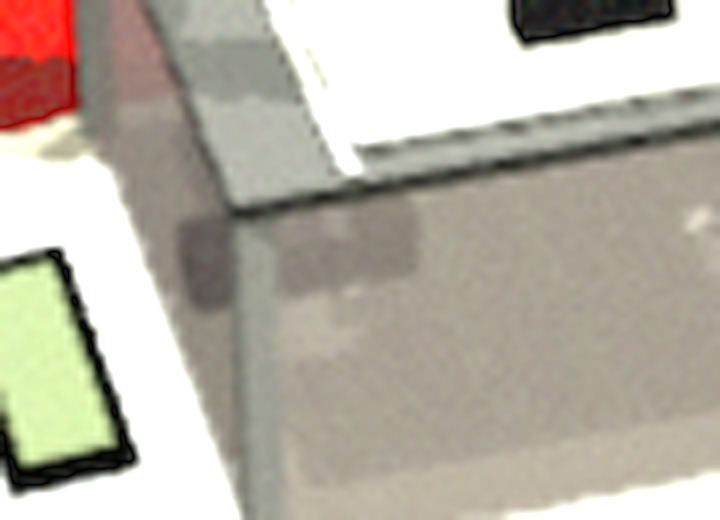

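Request:
apply_moves:
  plan:
    - {"tx": -1, "ty": 0, "tz": 4, "rx": 0, "ry": 0, "rz": 0, "jaw": -1}
    - {"tx": -1, "ty": 0, "tz": 12, "rx": 0, "ry": 0, "rz": 0, "jaw": -1}
    - {"tx": -1, "ty": 0, "tz": 23, "rx": 0, "ry": 0, "rz": 0, "jaw": -1}
    - {"tx": -1, "ty": 0, "tz": 35, "rx": 0, "ry": 0, "rz": 0, "jaw": -1}
    - {"tx": -1, "ty": 0, "tz": 48, "rx": 0, "ry": 0, "rz": 0, "jaw": -1}
    - {"tx": -1, "ty": 0, "tz": 62, "rx": 0, "ry": 0, "rz": 0, "jaw": -1}
    - {"tx": -1, "ty": 0, "tz": 77, "rx": 0, "ry": 0, "rz": 0, "jaw": -1}
    - {"tx": -1, "ty": 0, "tz": 92, "rx": 0, "ry": 0, "rz": 0, "jaw": -1}
    - {"tx": -1, "ty": 0, "tz": 107, "rx": 0, "ry": 0, "rz": 0, "jaw": -1}
    - {"tx": -1, "ty": 0, "tz": 119, "rx": 0, "ry": 0, "rz": 0, "jaw": -1}
    - {"tx": -1, "ty": 0, "tz": 125, "rx": 0, "ry": 0, "rz": 0, "jaw": -1}
    - {"tx": -1, "ty": 0, "tz": 125, "rx": 0, "ry": 0, "rz": 0, "jaw": -1}

```text
time_s: 15.65
position: [0.5956, 0.0207, 0.3488]
tool_rot: [[-0.992, -0.124, 0.003], [-0.124, 0.992, -0.003], [-0.002, -0.004, -1.0]]
ft_force: [-0.5, 0.4, -1.6]
grip_width: 0.0112
```

Request:
apply_moves:
  plan:
    - {"tx": 0, "ty": -8, "tz": 0, "rx": 0, "ry": 0, "rz": 0, "jaw": -1}
    - {"tx": -2, "ty": -25, "tz": 0, "rx": 0, "ry": 0, "rz": 0, "jaw": -1}
    - {"tx": -20, "ty": -50, "tz": 0, "rx": 0, "ry": 0, "rz": 0, "jaw": -1}
    - {"tx": -40, "ty": -75, "tz": 0, "rx": 0, "ry": 0, "rz": 0, "jaw": -1}
    - {"tx": -60, "ty": -95, "tz": 0, "rx": 0, "ry": 0, "rz": 0, "jaw": -1}
    - {"tx": -80, "ty": -105, "tz": 0, "rx": 0, "ry": 0, "rz": 0, "jaw": -1}
    - {"tx": -95, "ty": -110, "tz": 0, "rx": 0, "ry": 0, "rz": 0, "jaw": -1}
    - {"tx": -95, "ty": -110, "tz": 0, "rx": 0, "ry": 0, "rz": 0, "jaw": -1}

```text
time_s: 16.45
position: [0.499, -0.0909, 0.349]
tool_rot: [[-0.993, -0.122, 0.003], [-0.122, 0.993, -0.004], [-0.002, -0.004, -1.0]]
ft_force: [1.2, 0.1, -1.0]
grip_width: 0.0113
```

```bash
python3 - <<'E'
from rig import env
from h import *
d=grab(env,"wrist","w13")
d=grab(env,"scene","c13");crop(d,240,180,420,310,4,'c13d')
E
```

```text
(no output)
```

View pics/w13.png

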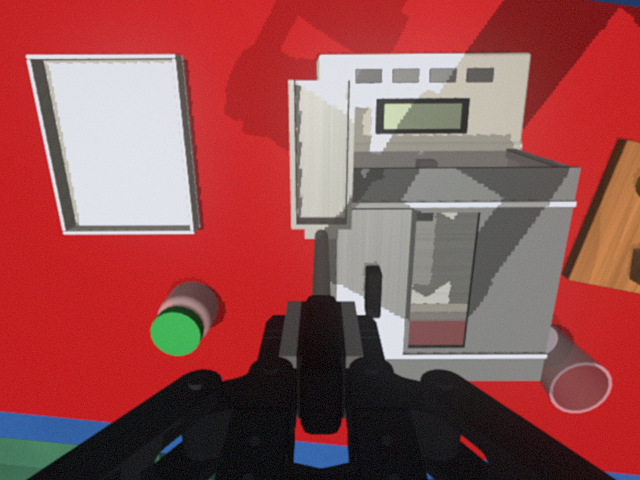

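View pics/c13d.png

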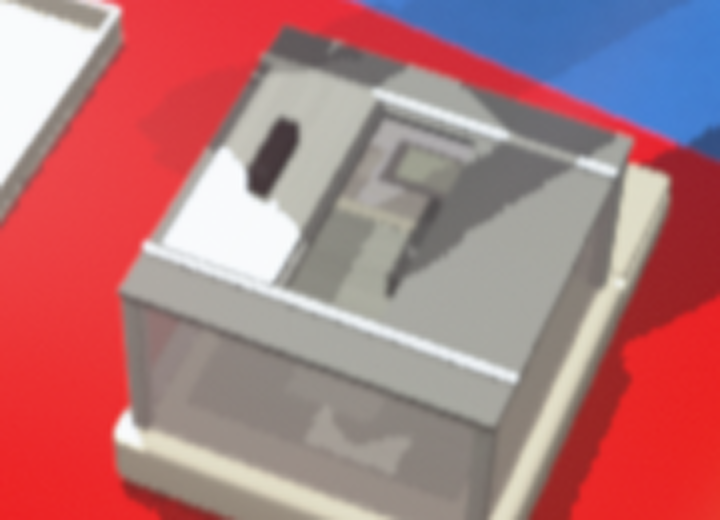

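```bash
python3 - <<'E'
from h import *
np.set_printoptions(precision=4,suppress=True)
d=load('w13');im=d["image"][140:240,350:560,::-1];cv2.imwrite("pics/w13d.png",cv2.resize(im,None,fx=3.7,fy=3.7,interpolation=cv2.INTER_CUBIC))
d=load('c13');im=d["image"][195:265,300:380,::-1];cv2.imwrite("pics/c13e.png",cv2.resize(im,None,fx=8,fy=8,interpolation=cv2.INTER_CUBIC))
E
```

```text
(no output)
```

View pics/w13d.png

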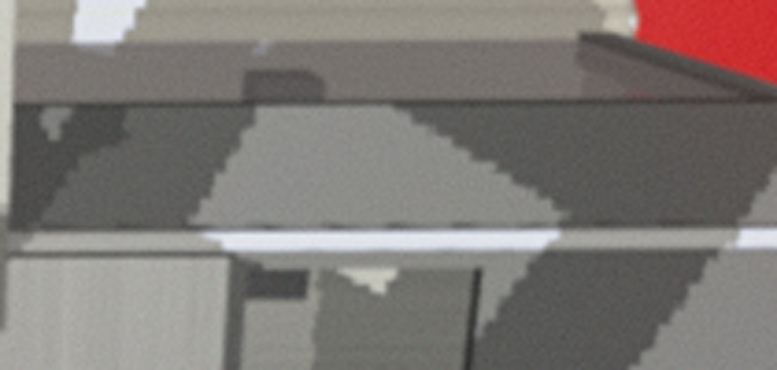

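View pics/c13e.png

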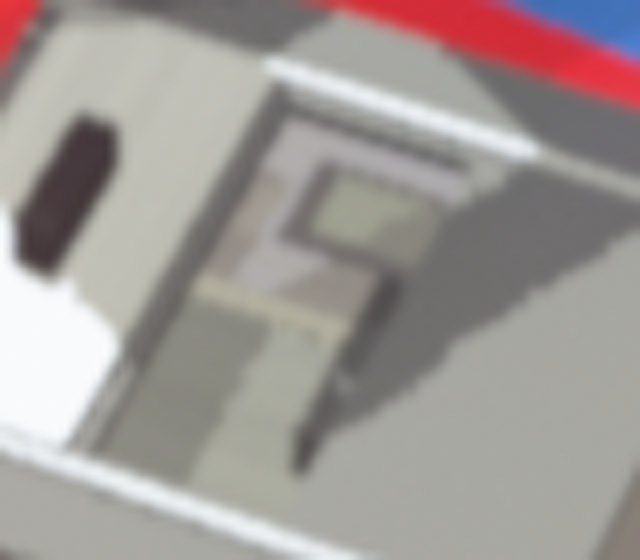

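```bash
python3 - <<'E'
from h import *
np.set_printoptions(precision=4,suppress=True)
d=load('w13');W=lambda x,y:(350+x/3.7,140+y/3.7)
a=np.radians(7.2);R=np.array([[np.cos(a),-np.sin(a)],[np.sin(a),np.cos(a)]])
print(d["world_from_camera"][:3,3])
ps=np.array([.5567+.0013,.0169+.001])
L=lambda p:(R.T@(p[:2]-ps))*1000
for n,u,z in[("front bot L",(245,71),.06),("front bot R",(315,71),.06),("front top R",(325,80),.078),("tail top L",(245,298),.078),("tail top R",(307,298),.078),("slot FR",(478,267),.165),("cover FL",(10,103),.165),("slot F z160",(478,267),.165),("railF",(390,230),.168)]:
    p=onz(d,W(*u),z);print(n,p,L(p))
W=lambda x,y:(x,y)
for n,u in[("slotFR",(479,212)),("slotBR",(466,344)),("slotBL",(406,347)),("slotFL",(412,210))]: p=onz(d,u,.165);print(n,p,L(p))
E
```

```text
[ 0.4157 -0.1001  0.49  ]
front bot L [0.4724 0.0013 0.06  ] [-87.029   -5.6961]
front bot R [0.4701 0.02   0.06  ] [-86.9853  13.1346]
front top R [0.4697 0.018  0.078 ] [-87.5467  11.2087]
tail top L [0.5302 0.009  0.078 ] [-28.6583  -5.3371]
tail top R [0.5282 0.0256 0.078 ] [-28.6275  11.4228]
slot FR [0.4932 0.0336 0.165 ] [-62.319   23.6986]
cover FL [ 0.4709 -0.0699  0.165 ] [-97.43   -76.2028]
slot F z160 [0.4932 0.0336 0.165 ] [-62.319   23.6986]
railF [0.4869 0.0123 0.168 ] [-71.2294   3.31  ]
slotFR [0.4931 0.0334 0.165 ] [-62.4514  23.535 ]
slotBR [0.6118 0.0512 0.165 ] [57.5826 26.2694]
slotBL [ 0.6214 -0.0003  0.165 ] [ 60.6019 -26.0206]
slotFL [ 0.498 -0.019  0.165] [-64.1787 -29.0625]
```

```bash
python3 - <<'E'
from h import *
d=load('w13');im=d["image"][200:360,390:500,::-1];cv2.imwrite("pics/w13f.png",cv2.resize(im,None,fx=5,fy=5,interpolation=cv2.INTER_CUBIC))
E
```

```text
(no output)
```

View pics/w13f.png

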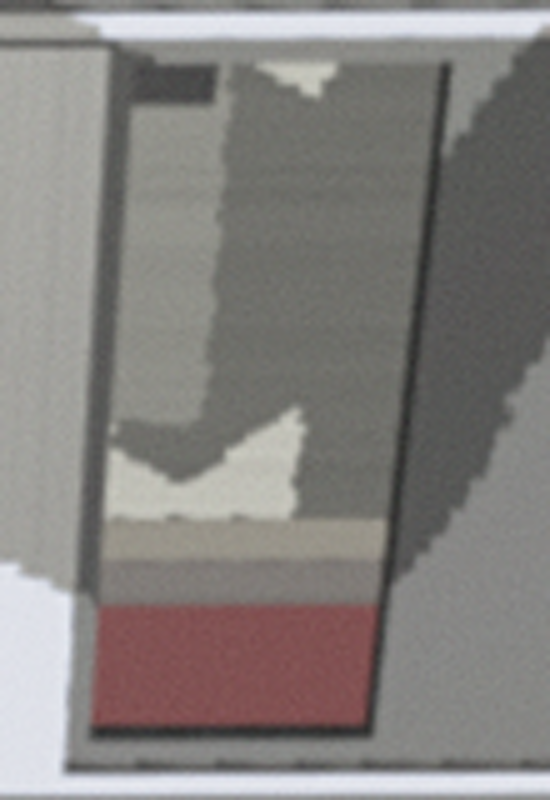

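```bash
python3 - <<'E'
from h import *
np.set_printoptions(precision=4,suppress=True)
d=load('w13');W=lambda x,y:(390+x/5,200+y/5)
a=np.radians(7.2);R=np.array([[np.cos(a),-np.sin(a)],[np.sin(a),np.cos(a)]])
ps=np.array([.5580,.0179])
L=lambda p:(R.T@(p[:2]-ps))*1000
for n,u,z in[("pan back",(110,518),.06),("pan back",(385,518),.06),("floor back",(105,560),.051),("floor back",(380,560),.051),("tail",(140,103),.078),("tail",(215,103),.078),("slot back",(370,735),.165),("slot back",(90,735),.165)]:
    p=onz(d,W(*u),z);print(n,p,L(p))
E
```

```text
pan back [0.6314 0.028  0.06  ] [74.0964  0.8325]
pan back [0.6238 0.089  0.06  ] [74.1635 62.2883]
floor back [0.6467 0.0316 0.051 ] [89.7333  2.4975]
floor back [0.6389 0.0943 0.051 ] [89.7973 65.6921]
tail [0.5301 0.0108 0.078 ] [-28.5927  -3.5483]
tail [0.5282 0.0257 0.078 ] [-28.5652  11.455 ]
slot back [0.615  0.0501 0.165 ] [60.6355 24.8449]
slot back [0.6212 0.0014 0.165 ] [ 60.603  -24.2658]
```

Request:
apply_moves:
  plan:
    - {"tx": 2, "ty": -8, "tz": 0, "rx": 0, "ry": 0, "rz": -0.01, "jaw": -1}
    - {"tx": 7, "ty": -25, "tz": 0, "rx": 0, "ry": 0, "rz": -0.035, "jaw": -1}
    - {"tx": 14, "ty": -50, "tz": 0, "rx": 0, "ry": 0, "rz": -0.07, "jaw": -1}
    - {"tx": 22, "ty": -80, "tz": 0, "rx": 0, "ry": 0, "rz": -0.115, "jaw": -1}
    - {"tx": 31, "ty": -112, "tz": 0, "rx": 0, "ry": 0, "rz": -0.16, "jaw": -1}
    - {"tx": 40, "ty": -144, "tz": 0, "rx": 0, "ry": 0, "rz": -0.205, "jaw": -1}
    - {"tx": 49, "ty": -174, "tz": -10, "rx": 0, "ry": 0, "rz": -0.25, "jaw": -1}
    - {"tx": 56, "ty": -200, "tz": -25, "rx": 0, "ry": 0, "rz": -0.29, "jaw": -1}
    - {"tx": 61, "ty": -219, "tz": -45, "rx": 0, "ry": 0, "rz": -0.32, "jaw": -1}
    - {"tx": 64, "ty": -229, "tz": -65, "rx": 0, "ry": 0, "rz": -0.335, "jaw": -1}
    - {"tx": 64.5, "ty": -231.7, "tz": -85, "rx": 0, "ry": 0, "rz": -0.335, "jaw": -1}
    - {"tx": 64.5, "ty": -231.7, "tz": -100, "rx": 0, "ry": 0, "rz": -0.335, "jaw": -1}

```text
time_s: 17.75
position: [0.565, -0.3237, 0.246]
tool_rot: [[-0.977, 0.212, -0.0], [0.212, 0.977, -0.003], [-0.0, -0.003, -1.0]]
ft_force: [-0.8, 0.3, -1.3]
grip_width: 0.0111
```

Request:
apply_moves:
  plan:
    - {"tx": -1.5, "ty": 1, "tz": -10, "rx": 0, "ry": -0.004, "rz": 0, "jaw": -1}
    - {"tx": -1.5, "ty": 1, "tz": -28, "rx": 0, "ry": -0.004, "rz": 0, "jaw": -1}
    - {"tx": -1.5, "ty": 1, "tz": -48, "rx": 0, "ry": -0.004, "rz": 0, "jaw": -1}
    - {"tx": -1.5, "ty": 1, "tz": -68, "rx": 0, "ry": -0.004, "rz": 0, "jaw": -1}
    - {"tx": -1.5, "ty": 1, "tz": -86, "rx": 0, "ry": -0.004, "rz": 0, "jaw": -1}
    - {"tx": -1.5, "ty": 1, "tz": -100, "rx": 0, "ry": -0.004, "rz": 0, "jaw": -1}
    - {"tx": -1.5, "ty": 1, "tz": -110, "rx": 0, "ry": -0.004, "rz": 0, "jaw": -1}
    - {"tx": -1.5, "ty": 1, "tz": -116, "rx": 0, "ry": -0.004, "rz": 0, "jaw": -1}
    - {"tx": -1.5, "ty": 1, "tz": -119, "rx": 0, "ry": -0.004, "rz": 0, "jaw": -1}
    - {"tx": -1.5, "ty": 1, "tz": -120, "rx": 0, "ry": -0.004, "rz": 0, "jaw": -1}
    - {"tx": -1.5, "ty": 1, "tz": -120, "rx": 0, "ry": -0.004, "rz": 0, "jaw": -1}

```text
time_s: 18.85
position: [0.5637, -0.3229, 0.1265]
tool_rot: [[-0.977, 0.212, 0.004], [0.212, 0.977, -0.003], [-0.005, -0.002, -1.0]]
ft_force: [-0.3, -0.5, -1.4]
grip_width: 0.011
```

Request:
apply_moves:
  plan:
    - {"tx": 0, "ty": 0, "tz": -2, "rx": 0, "ry": 0, "rz": 0, "jaw": -1}
    - {"tx": 0, "ty": 0, "tz": -3, "rx": 0, "ry": 0, "rz": 0, "jaw": -1}
    - {"tx": 0, "ty": 0, "tz": -3, "rx": 0, "ry": 0, "rz": 0, "jaw": -1}
    - {"tx": 0, "ty": 0, "tz": -3, "rx": 0, "ry": 0, "rz": 0, "jaw": -0.6}
    - {"tx": 0, "ty": 0, "tz": -3, "rx": 0, "ry": 0, "rz": 0, "jaw": -0.3}
    - {"tx": 0, "ty": 0, "tz": -3, "rx": 0, "ry": 0, "rz": 0, "jaw": 0.2}
    - {"tx": 0, "ty": 0, "tz": -3, "rx": 0, "ry": 0, "rz": 0, "jaw": 0.6}
    - {"tx": 0, "ty": 0, "tz": -3, "rx": 0, "ry": 0, "rz": 0, "jaw": 0.6}

```text
time_s: 19.65
position: [0.5636, -0.3229, 0.1234]
tool_rot: [[-0.977, 0.212, 0.004], [0.212, 0.977, -0.003], [-0.005, -0.002, -1.0]]
ft_force: [0.3, 0.5, -0.8]
grip_width: 0.0681
```

```bash
python3 - <<'E'
from rig import env
from h import *
d=grab(env,"wrist","w14")
d=grab(env,"side","s14");crop(d,230,240,430,440,3,'s14c')
E
```

```text
(no output)
```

View pics/w14.png

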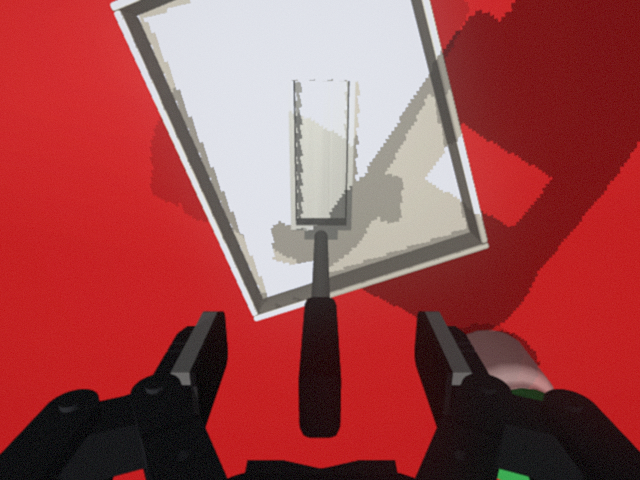

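View pics/s14c.png

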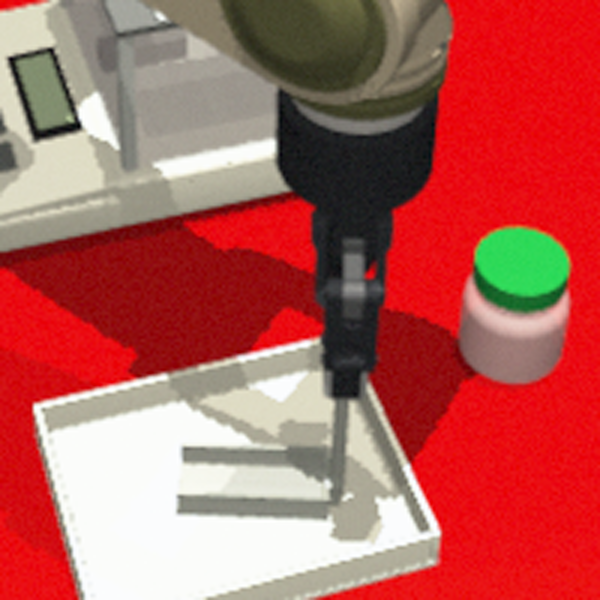

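Request:
apply_moves:
  plan:
    - {"tx": 0, "ty": 0, "tz": 10, "rx": 0, "ry": 0, "rz": 0, "jaw": 0.6}
    - {"tx": 0, "ty": 0, "tz": 35, "rx": 0, "ry": 0, "rz": 0, "jaw": 0.6}
    - {"tx": 0, "ty": 0, "tz": 70, "rx": 0, "ry": 0, "rz": 0, "jaw": 0.6}
    - {"tx": 0, "ty": 0, "tz": 110, "rx": 0, "ry": 0, "rz": 0, "jaw": 0.6}
    - {"tx": 0, "ty": 20, "tz": 145, "rx": 0, "ry": 0, "rz": 0.03, "jaw": 0.6}
    - {"tx": 0, "ty": 55, "tz": 165, "rx": 0, "ry": 0, "rz": 0.07, "jaw": 0.6}
    - {"tx": 0, "ty": 95, "tz": 170, "rx": 0, "ry": 0, "rz": 0.12, "jaw": 0.6}
    - {"tx": 1, "ty": 140, "tz": 170, "rx": 0, "ry": 0, "rz": 0.17, "jaw": 0.6}
    - {"tx": 1, "ty": 185, "tz": 165, "rx": 0, "ry": 0, "rz": 0.22, "jaw": 0.6}
    - {"tx": 1, "ty": 230, "tz": 150, "rx": 0, "ry": 0, "rz": 0.28, "jaw": 0.6}
    - {"tx": 1, "ty": 265, "tz": 135, "rx": 0, "ry": 0, "rz": 0.32, "jaw": 0.6}
    - {"tx": 1, "ty": 284, "tz": 120, "rx": 0, "ry": 0, "rz": 0.339, "jaw": 0.6}

```text
time_s: 20.95
position: [0.5643, -0.0362, 0.2441]
tool_rot: [[-0.992, -0.129, 0.006], [-0.129, 0.992, -0.002], [-0.006, -0.002, -1.0]]
ft_force: [-0.5, -0.5, -0.6]
grip_width: 0.0683
```

```bash
python3 - <<'E'
from rig import env
from h import *
o=env.observe();print(o['position'],o['tool_rot'])
d=grab(env,"wrist","w15")
E
```

```text
[ 0.56434152 -0.03615697  0.24412601] [[-0.99164961 -0.12879984  0.00645399]
 [-0.12881293  0.99166753 -0.00165377]
 [-0.00618721 -0.00247132 -0.99997781]]
```

View pics/w15.png

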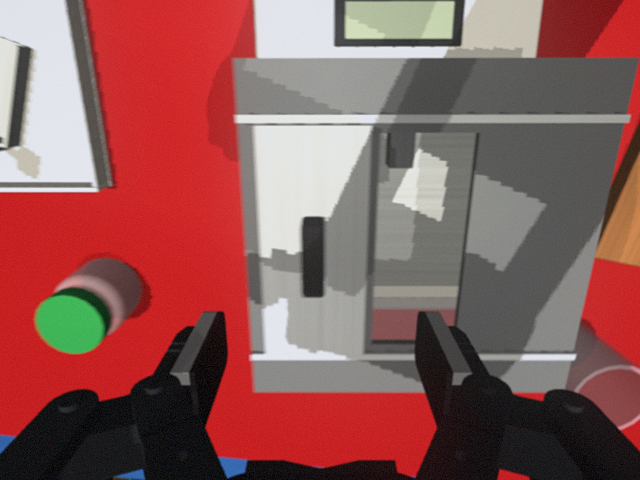

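```bash
python3 - <<'E'
from h import *
np.set_printoptions(precision=4,suppress=True)
d=load('w15')
a=np.radians(7.2);R=np.array([[np.cos(a),-np.sin(a)],[np.sin(a),np.cos(a)]])
ps=np.array([.5580,.0179])
L=lambda p:(R.T@(p[:2]-ps))*1000
for n,u,z in[("knob",(303,220),.1875),("knob",(324,297),.1875),("kn mid",(313,258),.183),("tail",(390,167),.078),("tail",(413,167),.078),("panback",(375,286),.06),("panback",(460,286),.06)]:
    p=onz(d,u,z);print(n,p,L(p))
E
```

```text
knob [ 0.5427 -0.0471  0.1875] [-23.3487 -62.5342]
knob [ 0.5823 -0.0316  0.1875] [ 17.8552 -52.1793]
kn mid [ 0.5634 -0.0397  0.183 ] [ -1.8197 -57.8573]
tail [0.5296 0.0096 0.078 ] [-29.1983  -4.6629]
tail [0.5275 0.0259 0.078 ] [-29.2713  11.792 ]
panback [0.6323 0.0187 0.06  ] [73.7929 -8.5593]
panback [0.623  0.0889 0.06  ] [73.4396 62.3283]
```

Request:
apply_moves:
  grip_force: 30
  plan:
    - {"tx": -0.5, "ty": -3.5, "tz": -10, "rx": 0, "ry": -0.006, "rz": -0.004, "jaw": 0.4}
    - {"tx": -0.5, "ty": -3.5, "tz": -30, "rx": 0, "ry": -0.006, "rz": -0.004, "jaw": 0.4}
    - {"tx": -0.5, "ty": -3.5, "tz": -50, "rx": 0, "ry": -0.006, "rz": -0.004, "jaw": 0.4}
    - {"tx": -0.5, "ty": -3.5, "tz": -63, "rx": 0, "ry": -0.006, "rz": -0.004, "jaw": 0.2}
    - {"tx": -0.5, "ty": -3.5, "tz": -68, "rx": 0, "ry": -0.006, "rz": -0.004, "jaw": 0}
    - {"tx": -0.5, "ty": -3.5, "tz": -69, "rx": 0, "ry": -0.006, "rz": -0.004, "jaw": -0.2}
    - {"tx": -0.5, "ty": -3.5, "tz": -69, "rx": 0, "ry": -0.006, "rz": -0.004, "jaw": -0.5}
    - {"tx": -0.5, "ty": -3.5, "tz": -69, "rx": 0, "ry": -0.006, "rz": -0.004, "jaw": -0.7}
    - {"tx": -0.5, "ty": -3.5, "tz": -69, "rx": 0, "ry": -0.006, "rz": -0.004, "jaw": -1}
    - {"tx": -0.5, "ty": -3.5, "tz": -69, "rx": 0, "ry": -0.006, "rz": -0.004, "jaw": -1}
    - {"tx": -0.5, "ty": -3.5, "tz": -69, "rx": 0, "ry": -0.006, "rz": -0.004, "jaw": -1}

```text
time_s: 22.1
position: [0.5634, -0.0381, 0.1736]
tool_rot: [[-0.992, -0.127, 0.01], [-0.127, 0.992, -0.001], [-0.01, -0.002, -1.0]]
ft_force: [-1.3, -1.3, 6.3]
grip_width: 0.0111
```

Request:
apply_moves:
  plan:
    - {"tx": -0.2, "ty": 2, "tz": 1, "rx": 0, "ry": 0, "rz": 0, "jaw": -1}
    - {"tx": -1, "ty": 8, "tz": 1, "rx": 0, "ry": 0, "rz": 0, "jaw": -1}
    - {"tx": -2.1, "ty": 17, "tz": 1, "rx": 0, "ry": 0, "rz": 0, "jaw": -1}
    - {"tx": -3.3, "ty": 26, "tz": 1, "rx": 0, "ry": 0, "rz": 0, "jaw": -1}
    - {"tx": -4.4, "ty": 35, "tz": 1, "rx": 0, "ry": 0, "rz": 0, "jaw": -1}
    - {"tx": -5.5, "ty": 44, "tz": 1, "rx": 0, "ry": 0, "rz": 0, "jaw": -1}
    - {"tx": -6.6, "ty": 52, "tz": 1, "rx": 0, "ry": 0, "rz": 0, "jaw": -1}
    - {"tx": -7.3, "ty": 58, "tz": 1, "rx": 0, "ry": 0, "rz": 0, "jaw": -1}
    - {"tx": -7.8, "ty": 62, "tz": 1, "rx": 0, "ry": 0, "rz": 0, "jaw": -1}
    - {"tx": -8.1, "ty": 64, "tz": 1, "rx": 0, "ry": 0, "rz": 0, "jaw": -1}
    - {"tx": -8.3, "ty": 65, "tz": 1, "rx": 0, "ry": 0, "rz": 0, "jaw": -1}

```text
time_s: 23.2
position: [0.5561, 0.0177, 0.1739]
tool_rot: [[-0.992, -0.123, 0.011], [-0.123, 0.992, -0.02], [-0.008, -0.021, -1.0]]
ft_force: [8.1, -53.2, -24.9]
grip_width: 0.011
```

Request:
apply_moves:
  plan:
    - {"tx": 0, "ty": 0, "tz": 1, "rx": -0.01, "ry": 0, "rz": 0, "jaw": -1}
    - {"tx": 0, "ty": 0, "tz": 1, "rx": -0.02, "ry": 0, "rz": 0, "jaw": -1}

```text
time_s: 23.4
position: [0.5561, 0.0169, 0.1741]
tool_rot: [[-0.993, -0.122, 0.009], [-0.122, 0.992, -0.041], [-0.004, -0.041, -0.999]]
ft_force: [6.6, -10.5, -20.4]
grip_width: 0.0107
```

```bash
python3 - <<'E'
from rig import env
from h import *
d=grab(env,"wrist","w16")
d=grab(env,"side","s16");crop(d,200,170,380,305,4.4,'s16c')
E
```

```text
(no output)
```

View pics/w16.png

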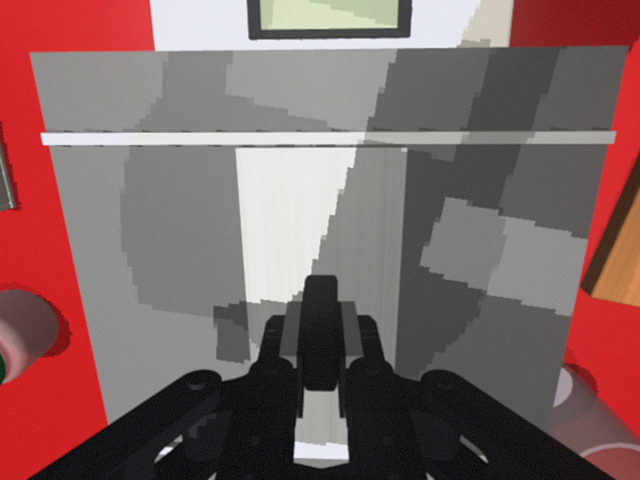

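View pics/s16c.png

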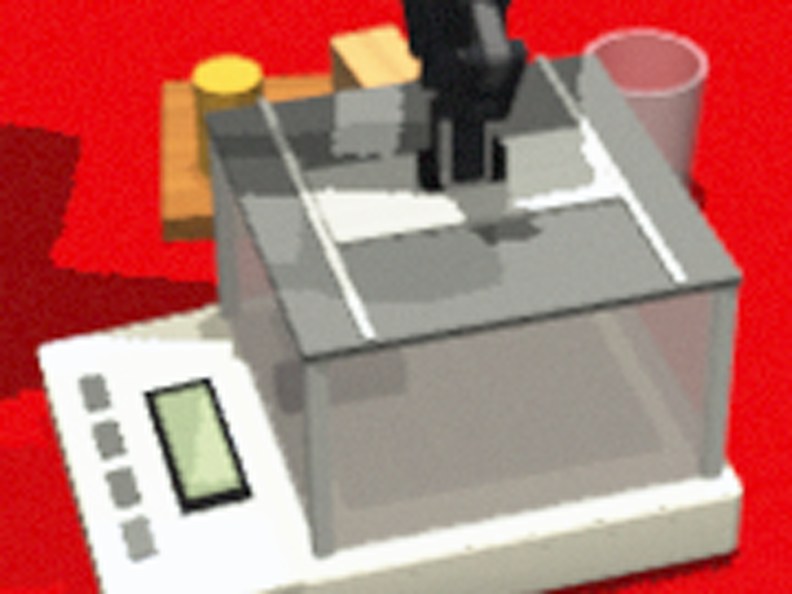

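Request:
apply_moves:
  plan:
    - {"tx": 0, "ty": 0, "tz": 0, "rx": 0.02, "ry": 0, "rz": 0, "jaw": -1}
    - {"tx": 0, "ty": 0, "tz": 0, "rx": 0.04, "ry": 0, "rz": 0, "jaw": -1}
    - {"tx": 0, "ty": 0, "tz": 0, "rx": 0.04, "ry": 0, "rz": 0, "jaw": -0.7}
    - {"tx": 0, "ty": 0, "tz": 0, "rx": 0.04, "ry": 0, "rz": 0, "jaw": -0.4}
    - {"tx": 0, "ty": 0, "tz": 0, "rx": 0.04, "ry": 0, "rz": 0, "jaw": 0}
    - {"tx": 0, "ty": 0, "tz": 3, "rx": 0.04, "ry": 0, "rz": 0, "jaw": 0.3}
    - {"tx": 0, "ty": 0, "tz": 15, "rx": 0.04, "ry": 0, "rz": 0, "jaw": 0.3}
    - {"tx": 0, "ty": 0, "tz": 40, "rx": 0.04, "ry": 0, "rz": 0, "jaw": 0.3}
    - {"tx": 0, "ty": 0, "tz": 80, "rx": 0.04, "ry": 0, "rz": 0, "jaw": 0.3}
    - {"tx": 0, "ty": 0, "tz": 120, "rx": 0.04, "ry": 0, "rz": 0, "jaw": 0.3}
    - {"tx": -40, "ty": 0, "tz": 140, "rx": 0.04, "ry": 0, "rz": 0, "jaw": 0.3}
    - {"tx": -80, "ty": 0, "tz": 140, "rx": 0.04, "ry": 0, "rz": 0, "jaw": 0.3}

```text
time_s: 24.7
position: [0.4761, 0.0168, 0.3177]
tool_rot: [[-0.992, -0.123, 0.016], [-0.123, 0.992, -0.003], [-0.016, -0.005, -1.0]]
ft_force: [0.8, -0.0, 0.1]
grip_width: 0.0558
```

```bash
python3 - <<'E'
from rig import env
from h import *
d=grab(env,"wrist","w17")
d=grab(env,"side","s17")
crop(d,190,160,440,460,2,'s17c')
d=grab(env,"scene","c17");crop(d,160,140,420,310,3,'c17c')
E
```

```text
(no output)
```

View pics/w17.png

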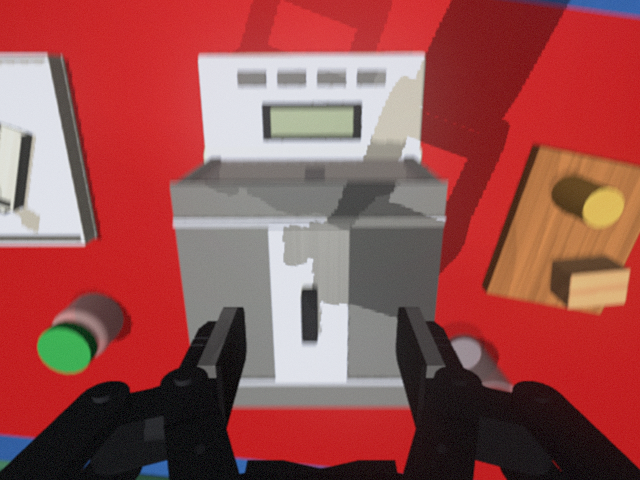

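View pics/s17c.png

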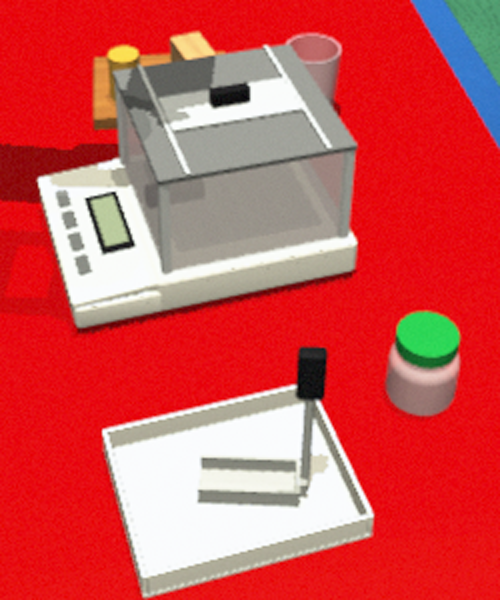

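View pics/c17c.png

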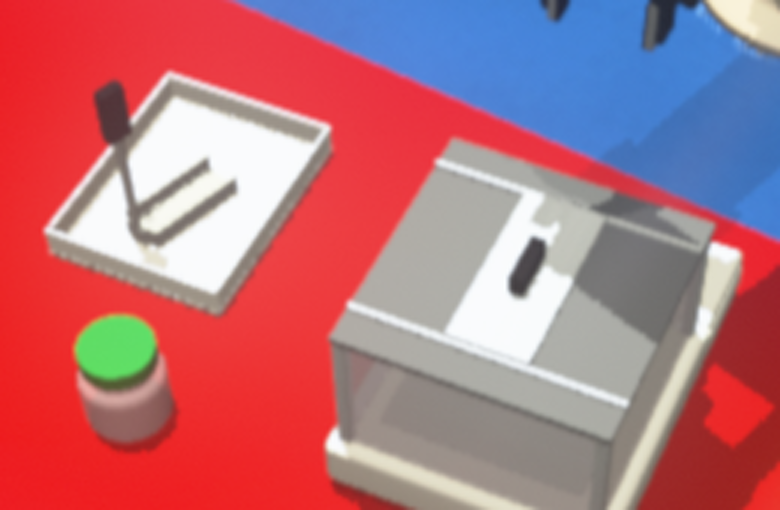

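```bash
python3 - <<'E'
from h import *
np.set_printoptions(precision=4,suppress=True)
d=load('w17')
a=np.radians(7.2);R=np.array([[np.cos(a),-np.sin(a)],[np.sin(a),np.cos(a)]])
L=lambda p:(R.T@(p[:2]-np.array([.5580,.0179])))*1000
for n,u,z in[("knob",(301,290),.1875),("knob",(318,340),.1875),("plate FL",(268,228),.1695),("plate FR",(349,228),.1695),("plate BL",(275,382),.1695),("plate BR",(347,382),.1695),("rail FL",(173,226),.168),("rail FR",(445,226),.168),("cover L",(172,181),.165),("cover R",(447,181),.165)]:
    print(n,L(onz(d,u,z)))
d=load('w6')
W=lambda x,y:(175+x/2.6,40+y/2.6)
for n,u,z in[("plate0 L",(50,42),.1695),("plate0 R",(270,42),.1695)]: print(n,L(onz(d,W(*u),z)))
E
```

```text
knob [-28.7112  -4.7599]
knob [12.0797  6.9785]
plate FL [-68.4137 -28.3055]
plate FR [-68.4032  29.0379]
plate BL [ 63.8709 -28.3668]
plate BR [63.7559 30.1313]
rail FL [-69.4162 -96.0713]
rail FR [-69.3759  97.1673]
cover L [-101.2972  -93.9631]
cover R [-101.1576   96.2853]
plate0 L [-65.5921 -87.635 ]
plate0 R [-65.6292 -29.7487]
```

Request:
apply_moves:
  plan:
    - {"tx": 0, "ty": 0, "tz": 0, "rx": 0, "ry": 0, "rz": 0, "jaw": 0.3}
    - {"tx": 0, "ty": 0, "tz": 0, "rx": 0, "ry": 0, "rz": 0, "jaw": 0.3}

```text
time_s: 25.05
position: [0.4752, 0.0171, 0.3164]
tool_rot: [[-0.992, -0.123, 0.013], [-0.123, 0.992, -0.003], [-0.012, -0.004, -1.0]]
ft_force: [0.3, -0.2, 0.3]
grip_width: 0.0552
```

```bash
python3 -c "
from rig import env
print(env.close_job(), env.observe()['time_s'])"
```

```text
the job is handed in; nothing more can be done
the job is handed in; nothing more can be done
```

I completed every step of the task and handed the job in at about 25 s of the 72 s allowed. No verdict was reported. The main doubt is where the bar ended up on the pan.

What I did: I lifted the boat by its handle and lowered it level through the slot, with the bar in it. I tipped it to about 27°, and the bar slid out. I drew the boat back while tipping it further to 35°, levelled it and lifted it out. Then I stood it back in the tray and slid the shutter onto its stop.

What the last checks showed:
- **Bar:** it looks level on the pan in the side view, but it slid farther forward than I planned. Two wrist views put its centre about 58 mm from the pan's centre, and the side view gave 55 to 58 mm. The limit is 60 mm, so it should pass, but by only about 2 mm. Its front end hangs about 13 mm over the pan's front edge.
- **Boat:** it stands upright in the white tray, close to where it started. Forces during the pass through the slot and the tipping showed no sign of the boat touching the balance.
- **Shutter:** the plate is centred over the slot to within about 1 mm. It had about 57 mm to travel, not the 65 mm I commanded, so pushing it against the stop raised the wrist force to 53 N (limit 120 N). I relaxed it straight away.
- **Other items:** the jar, tumbler and other samples look unmoved in the pictures; I did not measure them. The gripper was clear of everything at hand-in.

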